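# Open up the herb planter for its weekly clean

## Robot

A 6-joint arm with a two-finger parallel gripper is mounted at the origin on the work surface. World frame = base frame: x ahead of the robot, y to its left, z up, the work surface at z = 0. Lengths are in mm, angles in rad, forces in N, time in s.
With the tool pointing down it reaches from about 250 to 775 mm from the base axis. Payload 8.9 kg.
Tool frame: the origin (TCP) lies at the very end of the fingers, on their centre line; the grasp point (between the pads) lies bot.tcp_to_grasp behind it (bot.tcp_to_grasp is the distance from the TCP to the grasp point, in mm); z points along the fingers, x is the direction in which the jaws open and shut, and the axes are right-handed (so a half turn about z gives the same grasp; the last joint's range is limited). The gripper opens to 85 mm and grips with 20 to 120 N. Pads are 22 mm wide; open, the fingers measure 114 mm over their backs; the gripper's body (76 mm by 85 mm) begins 54 mm behind the grasp point. The pads swing forward as they close: fully open they stand 13 mm farther back than shut.
Start: joints at [1.197, 0.291, -0.153, 1.127, 0, 1.431], TCP at [122.134, 510.595, 231.305] pointing down, gripper open.
Joint ranges: [-2.52, 2.52], [-0.91, 1.74], [-1.3, 1.37], [-1.96, 2.02], [-1.52, 1.47], [-3.14, 3.14]. Speed limits (rad/s): [2.22, 2.22, 2.79, 3.14, 3.14, 3.14].

## Interface

Orientations are given as a unit quaternion [w, x, y, z].
In Python, from station import bot, cams, look_for, cut_out gives the robot as it stands.
- The arm moves only by the tool move_arm, never from a script. Its argument "plan" is a list of rows, each an object with "translation": the shift along the world's x, y, z in cm, a list of three; "dr": the turn, a rotation vector about the world's x, y, z in degrees, a list of three. A call has 1 to 5 rows; each row shifts and turns the commanded pose from where the row before left it; what a row does not reach is not made up. A row lasts 1/12 s, in which the tool goes at most 41.7 mm and 7.16 degrees, less where a joint would pass 70% of its speed; a pose out of reach is approached as far as the arm can. A call with a gripper value outside its range is refused whole. "gripper" is the closure in counts, from 0 (fully open) to 255 (shut), set as the call begins (left out, the last holds). The fingers move at their own pace and stop on an object; the grip force is fixed at half the most. Time passes only in rows, so rows that do not move let the fingers close. It gives the time, the measured TCP pose, the force and the opening at its end, in the units of the state.
- bot.state(): the state, without advancing time (a new reading comes with each control period).
- cams.capture(name): name is "side" or "top"; returns a dict with "image" (480x640x3 uint8, red, green, blue), "fx", "fy", "cx", "cy" (pixels), "dist_coeffs" ([k1, k2, p1, p2, k3] as OpenCV has them; the pictures are not rectified), "R" (3x3) and "t" (3): a world point X has camera coordinates R X + t. Camera axes: x right, y down, z forward; pixel columns grow to the right and rows downward; lengths in mm; the calibration is good to about 2 mm. A picture is of the moment at which its call begins. There is no depth.
- bot.hand_in(): hands the job in, once; it reports no verdict.
Trained networks look in a picture, given as the dict that the camera call returned (one of the last four; its "shot" number tells which), for a name from the list of things; names that differ only in an ending like _2 or _b are one class to them, and where a whole thing is asked for, a point or a joint stands for the part that bears it (a point fixed in the world has none). Each returns a list of dicts, best first, with "confidence" (0 to 1); they miss things now and then, are a little off and sometimes report something else, mostly with a low value. They report only what shows in the picture. A call takes as long as a camera call.
- look_for(name, picture): "rect" ([left, top, right, bottom] in pixels, round what is visible of it).
- cut_out(name, picture): "region" (480x640 bool, what is visible of it) and "rect" ([left, top, right, bottom] in pixels, round what is visible of it).
The state is a dict: "clock": time; "joint_positions": joint angles; "qd": joint speeds; "joint_efforts": joint torques, N m; "tool_pos": TCP position; "eef_rot": TCP orientation; "force": force on the tool from outside, world axes, zero at the start; "moment": the same for the moment, N m; "width": opening from 0.0 (shut) to 1.0 (fully open).
Only numpy, scipy, OpenCV 4.12 (cv2) and the standard library are available. Lean on these libraries where they do the work, as an engineer would, in place of code of your own. Each camera call takes 0.05 s, during which the arm holds its last target.

## Task

Open the herb planter for its weekly clean. First raise the lamp two holes, to its top setting, so that the seedlings will clear it: each time press the sprung pin in flush, slide the outer tube up past it and let the pin spring out in the next hole. Then give the latch knob on the sloping apron its quarter turn clockwise, lift the planting deck up to about its stop so that it stays open by itself, and let go, leaving the other things on the desk where they stand.

Things in the scene. Friction and masses are not known exactly. Their poses are not given: they have to be found in the camera images.
- planter: Countertop herb planter, white plastic tank 240 mm deep (x), 350 wide (y), 114 high, fixed on the desk. Origin: centre of its underside, z up. Its -x side, with mast and latch, faces the robot; +y is to the left seen from the robot. The -y end of the top (73 mm) is a fixed block with the mast; the rest is the hinged planting deck with a sloping apron at -x and six seedlings up to 70 mm tall.
- pin_tip (a point): Tip of the sprung steel pin, a domed button 10 mm across sticking out 5.5 mm from the -y face of the outer tube, through a hole; at (-35, -160, 180) mm in the planter's frame. Site axes: z up along the mast (30 degrees from vertical, leaning away from the robot, to +x), y the planter's y; pressed in along +y. It sits in the fixed inner tube: it moves only in and out, not with the lamp.
- tube_foot (a point): Centre of the lower end of the outer tube: square aluminium, 24 x 24 mm, 185 mm long plus a 5 mm cap, sliding up on the mast with the lamp. Axes as at the pin: z up along the tube. Its axis passes 17.5 mm from the tip of the sprung-out pin, in +y. Holes in its -y face 18, 53 and 88 mm above this point; at the start the pin is in the highest, so 102 mm of tube stand above it.
- lamp (a joint): How far the outer tube with the lamp (0.42 kg) has slid up, m: 0 at the start, 0.035 with the pin in the middle hole, 0.070 in the lowest hole, the lamp's top setting; about 1 mm of play. Friction holds it between holes. The aluminium lamp head, 150 x 180 x 22 mm, hangs level over the seedlings from an arm at the tube's top, underside 221 mm above the desk at the start.
- pin (a joint): How far the pin is pressed in, m: 0 sprung out, 0.0055 flush with the tube's face, 0.0075 under its wall; 1.5 N at 0 and 500 N/m. A grip across the tube along y with a finger on the pin makes it flush; then sliding the tube up (about 20 N for 5 mm, 10 N after) wedges the dome under the wall, until the next hole comes, where it springs out by itself and stops the tube.
- latch_grip (a point): On the axis of the black latch knob, 26 mm out from the apron, at (-97, 35, 118) mm in the planter's frame while shut. Its grip bar, 42 mm long, 12 thick, stands 4 to 34 mm above the apron on a disc 38 mm across. Axes: z the knob's axis, out of the apron (30 degrees from vertical, towards the robot), y along the bar, x across it. At latch 0 the bar lies level; a quarter on it points up the slope.
- latch (a joint): Turn of the latch knob, rad, clockwise seen from outside is positive: 0 latched, 1.6 at its stop. A cam behind the apron holds the deck shut; it is clear beyond about 0.8, and a full quarter turn brings it to 1.57. About 0.06 N m to turn; it stays where it is left.
- deck_hinge (a point): Middle of the planting deck's hinge line, which runs along the planter's y at its far edge, at (115, 35, 110) mm in the planter's frame. From it the deck, 269 mm wide, reaches 168 mm towards the robot, then slopes down as the apron, 77 mm long at 30 degrees.
- deck (a joint): How far the planting deck is lifted, rad: 0 shut, 0.5 at its stop; lifting raises the apron and the latch knob about the hinge line. The hinge is stiff, so the deck stays where it is left; lifting takes about 6 N at the latch knob. With the lamp at its lowest setting the seedlings strike the lamp at about 0.3 rad.
- jar: Cream ceramic jar with a cork stopper, 92 mm across, 122 mm high, beyond the planter's +y end. Origin under its centre. Bystander.
- tin: Round steel thumbtack tin with a screw-top lid, 63 mm across, 28 mm high, in front of the planter between the mast and the latch. Origin under its centre. Bystander.
- tumbler: Green glass tumbler, 72 mm across, 95 mm high, beyond the planter's -y end, near the mast. Origin under its centre. Bystander.
- clipboard: White plastic spring clip board 310 x 225 mm lying on the desk, 15 mm high at its clip, to the robot's right. Origin under its centre. Bystander.
- pencil_cup: Dark steel pencil cup with four pencils, 72 mm across, about 168 mm high with the pencils, to the robot's right. Origin under its centre. Bystander.
- mate: Dark wooden mate gourd with a metal straw, 82 mm across, 149 mm high with the straw, to the robot's left. Origin under its centre. Bystander.

How it is judged (in metres and radians):
On the way, in this order (a step that is already met when the one before it is completed fails the run):
1. the lamp is one hole up and the pin has sprung out in the middle hole (value of joint lamp between 0.032 and 0.038 m and value of joint pin below 0.0012 m), for 0.1 s.
2. the lamp is at its top setting and the pin has sprung out in the lowest hole (value of joint lamp above 0.067 m and value of joint pin below 0.0012 m), for 0.1 s.
3. the latch knob has been turned its quarter turn and the planting deck is lifted (value of joint latch above 1.3 rad and value of joint deck above 0.36 rad), for 0.1 s.
At the end, for the whole second after the job is handed in: The lamp is at its top setting (lamp joint over 67 mm) with the pin sprung out in the hole (pressed less than 1.2 mm), the latch knob stands at its quarter turn (over 1.3 rad), and the planting deck stays lifted by itself (over 0.36 rad, at rest) (all of step 2 and all of step 3 and velocity of joint deck between -0.05 and 0.05 rad/s); the robot touches nothing.
It fails at once if a bystander is knocked or shoved more than 30 mm from its place (distance of any of jar, tin, tumbler, clipboard, pencil_cup, mate from where it was at the start of the episode above 0.03 m).
It fails at once if a standing bystander is tipped over (angle between any of jar, tumbler, pencil_cup, mate's own z axis and vertical above 0.5 rad).
It also fails if it takes over 64 s, if anything falls off the work surface, if the arm or the gripper's body presses on something with over 40 N, if the wrist force passes 120 N, or if a joint passes its speed limit or range.

## Working session

There is one attempt and no reset: what is moved stays moved. The work goes in short steps, Python scripts to look and compute and a tool call to move; the robot and the scene stay as the last step left them, time stands still between calls to the robot, and variables do not carry over. Pictures are saved under pics/ and viewed, and the job is handed in when it is done.

Besides the shell and the picture viewer there is one more tool, called as name(argument=value, ...) on one line, values as JSON. move_arm: Moves the arm, as the interface text tells. Its arguments: {"type":"object","properties":{"plan":{"type":"array","items":{"type":"object","properties":{"translation":{"type":"array","items":{"type":"number"}},"dr":{"type":"array","items":{"type":"number"}}}}},"gripper":{"type":"number"}},"required":["plan"]}

```bash
ls; mkdir -p pics
python3 - <<'E'
from station import bot,cams,look_for,cut_out
import cv2,numpy as np
print(bot.state(), bot.tcp_to_grasp)
for n in ["side","top"]:
    p=cams.capture(n)
    cv2.imwrite(f"pics/{n}0.png",p["image"][:,:,::-1])
    print(n,p["fx"],p["fy"],p["cx"],p["cy"],p["dist_coeffs"],p["R"],p["t"])
    for k in ["planter","pin_tip","tube_foot","lamp","latch_grip","latch","deck","jar","tin","tumbler"]:
        r=look_for(k,p)
        print(k,[(np.round(d["rect"]).tolist(),round(d["confidence"],2)) for d in r[:2]])
E
```

```text
pics
{'clock': 0.0, 'joint_positions': array([ 1.19671307e+00,  2.91284365e-01, -1.54150888e-01,  1.12671196e+00,
       -3.32751221e-05,  1.43150351e+00]), 'qd': array([ 5.44708385e-04,  1.31901033e-03,  6.01351590e-05, -1.77899758e-04,
        6.92300851e-04, -1.32818953e-03]), 'joint_efforts': array([ 2.86235172e-04, -5.37144113e+01,  3.31372333e+01,  1.59857090e-02,
       -1.26333016e-04,  7.50740014e-06]), 'tool_pos': array([121.96918397, 510.16288265, 230.72102916]), 'eef_rot': array([ 3.55072818e-04,  7.85060057e-01,  6.19419285e-01, -5.74824659e-04]), 'force': array([-0.02597502,  0.57223871, -0.45124489]), 'moment': array([ 0.03663231, -0.04999483,  0.04808036]), 'width': 0.9998985636562401} 18.700000000000003
side 502.88021045809506 502.88021045809506 313.3203069426615 237.44974486843333 [-0.05412016  0.          0.          0.          0.        ] [[ 0.71733254 -0.69671609  0.0045513 ]
 [-0.53018023 -0.55008368 -0.64522621]
 [ 0.45204308  0.46042875 -0.76397803]] [-412.33874927  308.82265755 1069.85426543]
planter [([250.0, 103.0, 402.0, 281.0], 0.85), ([270.0, 128.0, 284
[... 642 characters left out ...]
        0.          0.          0.        ] [[-0.01167291 -0.99988177 -0.01000931]
 [-0.98468131  0.01323588 -0.17386065]
 [ 0.17397258  0.00782652 -0.98471939]] [ -85.51317008  532.18936925 1391.63668699]
planter [([212.0, 147.0, 348.0, 260.0], 0.8)]
pin_tip [([288.0, 268.0, 310.0, 290.0], 0.48)]
tube_foot [([288.0, 271.0, 310.0, 292.0], 0.52)]
lamp [([212.0, 147.0, 334.0, 244.0], 0.6)]
latch_grip [([252.0, 227.0, 269.0, 238.0], 0.52)]
latch [([396.0, 324.0, 427.0, 351.0], 0.23)]
deck [([221.0, 169.0, 316.0, 252.0], 0.86)]
jar [([185.0, 168.0, 211.0, 205.0], 0.59)]
tin [([289.0, 269.0, 310.0, 290.0], 0.92)]
tumbler [([396.0, 322.0, 425.0, 352.0], 0.73), ([365.0, 196.0, 390.0, 228.0], 0.65)]
```

Run:
```python
import cv2
a=cv2.imread("pics/side0.png");b=cv2.imread("pics/top0.png")
cv2.imwrite("pics/side0c.png",cv2.resize(a[90:300,230:440],(800,800*210//210),interpolation=cv2.INTER_CUBIC)[:600])
cv2.imwrite("pics/side0d.png",cv2.resize(a[90:300,230:440],(600,600),interpolation=cv2.INTER_CUBIC))
cv2.imwrite("pics/top0c.png",cv2.resize(b[130:310,170:410],(800,600),interpolation=cv2.INTER_CUBIC))
```

```text
(no output)
```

View pics/side0.png

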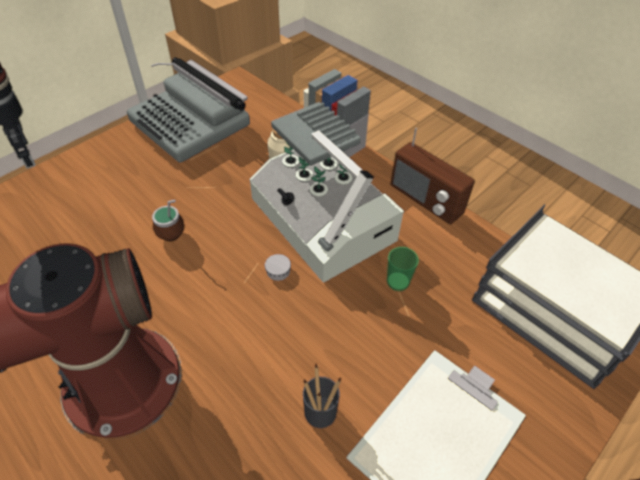

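View pics/side0d.png

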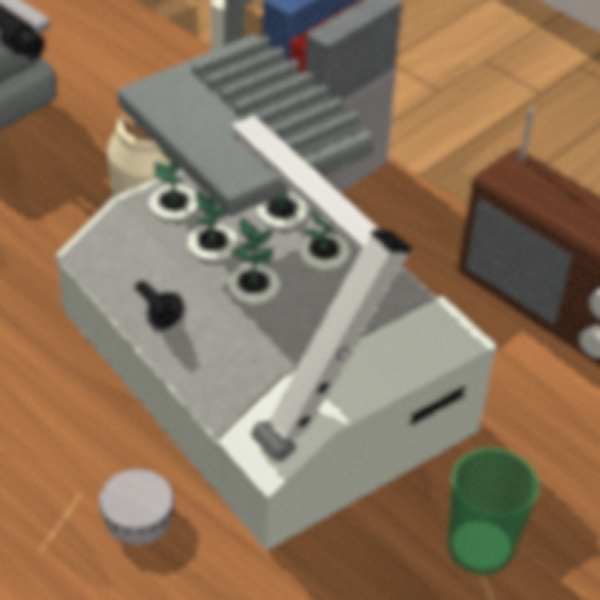

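View pics/top0.png

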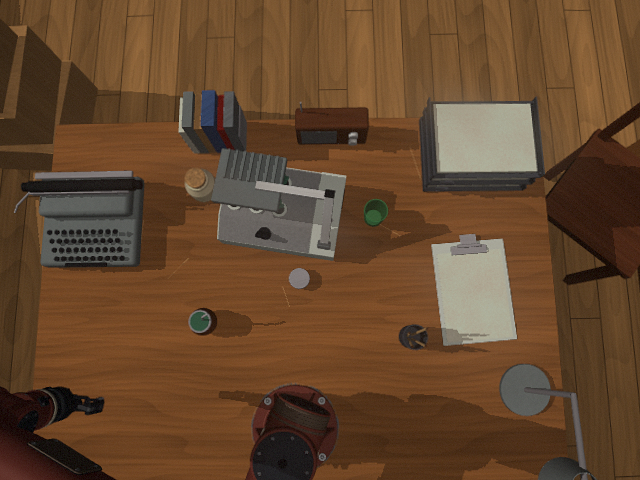

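View pics/top0c.png

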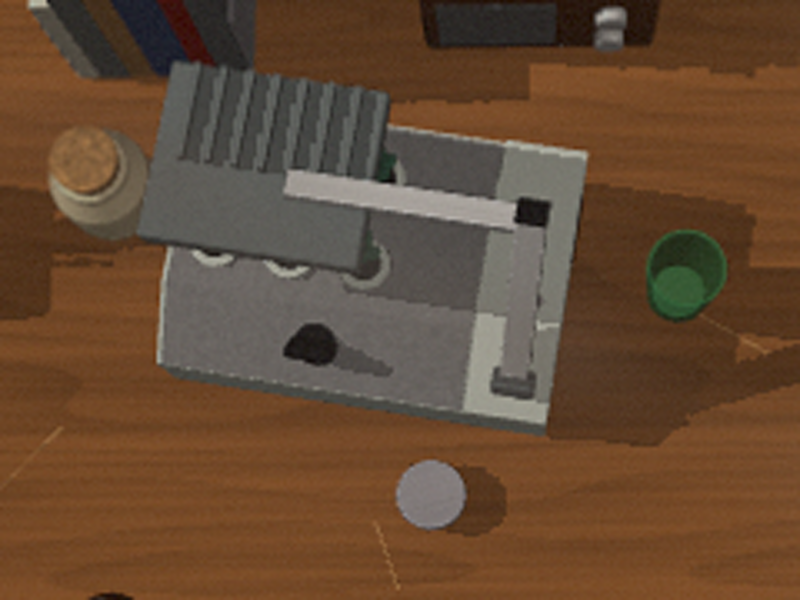

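```bash
cat > h.py <<'E'
import numpy as np,cv2,pickle
from scipy.optimize import least_squares
C={'side':dict(f=502.88021045809506,c=(313.3203069426615,237.44974486843333),k=-0.05412016,R=[[0.71733254,-0.69671609,0.0045513],[-0.53018023,-0.55008368,-0.64522621],[0.45204308,0.46042875,-0.76397803]],t=[-412.33874927,308.82265755,1069.85426543]),
'top':dict(f=478.1047139993297,c=(323.3266029938474,245.61282883100276),k=-0.05021405,R=[[-0.01167291,-0.99988177,-0.01000931],[-0.98468131,0.01323588,-0.17386065],[0.17397258,0.00782652,-0.98471939]],t=[-85.51317008,532.18936925,1391.63668699])}
def proj(n,X):
    c=C[n];K=np.array([[c['f'],0,c['c'][0]],[0,c['f'],c['c'][1]],[0,0,1.]])
    return cv2.projectPoints(np.array(X,float).reshape(-1,1,3),cv2.Rodrigues(np.array(c['R']))[0],np.array(c['t']),K,np.array([c['k'],0,0,0,0]))[0].reshape(-1,2)
def P2W(p,X):
    X=np.array(X,float).reshape(-1,3);c,s=np.cos(p[2]),np.sin(p[2])
    return X@np.array([[c,-s,0],[s,c,0],[0,0,1]]).T+[p[0],p[1],0]
sd=lambda u,v:(230+u/2.857,90+v/2.857)
tp=lambda u,v:(170+u/3.3333,130+v/3.3333)
u=np.array([.5,0,.866])
foot=np.array([-35,-142.5,180])-88*u
E
cat > fit.py <<'E'
from h import *
obs=[('side',(-120,-175,0),sd(268,548)),('side',(120,-175,114),sd(494,348)),('side',(120,-175,0),sd(482,432)),('side',(-120,175,0),sd(65,305)),
('side',(-35,-160,180),sd(345,352)),('side',foot+53*u+[0,-12,0],sd(322,388)),('side',foot+18*u+[0,-12,0],sd(303,420)),
('side',(-97,35,118),sd(155,300)),
('top',(120,-175,114),tp(587,152)),('top',(-120,-175,0),tp(546,434)),('top',(-120,175,0),tp(178,380)),('top',(-97,35,118),tp(311,343))]
def res(p): return np.concatenate([proj(n,P2W(p,X))[0]-o for n,X,o in obs])
r=least_squares(res,[450,50,0],loss='soft_l1')
print(r.x)
for o,e in zip(obs,res(r.x).reshape(-1,2)): print(o[0],np.round(o[1]),np.round(e,2))
np.save('p.npy',r.x);p=r.x
for n in ['side','top']:
    a=cv2.imread(f'pics/{n}0.png')
    s=3.3333 if n=='top' else 600/210
    o=(170,130) if n=='top' else (230,90)
    a=cv2.imread(f'pics/{n}0'+('c' if n=='top' else 'd')+'.png')
    L=[[(-120,-175,0),(-120,-175,72),(-53,-175,112),(120,-175,114),(120,-175,0)],[(-120,-175,0),(-120,175,0),(-120,175,72),(-120,-175,72)],[(-53,175,112),(-53,-175,112)],[(120,-175,114),(120,175,114),(-53,175,112),(-120,175,72)]]
    for sx in(-12,12):
        v=np.array([.866,0,-.5])*sx
        L.append([foot+v+[0,-12,0],foot+190*u+v+[0,-12,0]])
    for l in L:
        q=(proj(n,P2W(p,l))-o)*s
        cv2.polylines(a,[np.round(q*8).astype(np.int32)],False,(0,0,255),1,cv2.LINE_AA,3)
    for X in [(-35,-160,180),foot,(-97,35,118),(-97,14,118),(-97,56,118)]:
        q=(proj(n,P2W(p,X))[0]-o)*s; cv2.circle(a,tuple(int(z) for z in q),3,(0,255,0),-1)
    cv2.imwrite(f'pics/ov_{n}.png',a)
print(P2W(p,[(-35,-160,180),foot,(-97,35,118)]))
E
python3 fit.py
```

```text
[ 6.43041410e+02  3.31280175e+01 -1.78991015e-01]
side [-120 -175    0] [-0.79  0.99]
side [ 120 -175  114] [ 1.   -0.08]
side [ 120 -175    0] [-0.92  0.05]
side [-120  175    0] [0.19 1.68]
side [ -35 -160  180] [0.87 2.23]
side [ -52. -154.  150.] [0.59 0.18]
side [ -70. -154.  119.] [0.55 0.67]
side [-97  35 118] [-0.09 -0.17]
top [ 120 -175  114] [-0.6  -0.86]
top [-120 -175    0] [-1.92 -0.22]
top [-120  175    0] [-2.08 -2.36]
top [-97  35 118] [-1.92  1.39]
[[ 580.11468859 -118.08450732  180.        ]
 [ 539.93328405  -93.03047115  103.792     ]
 [ 553.8223869    84.83842108  118.        ]]
```

View pics/ov_side.png

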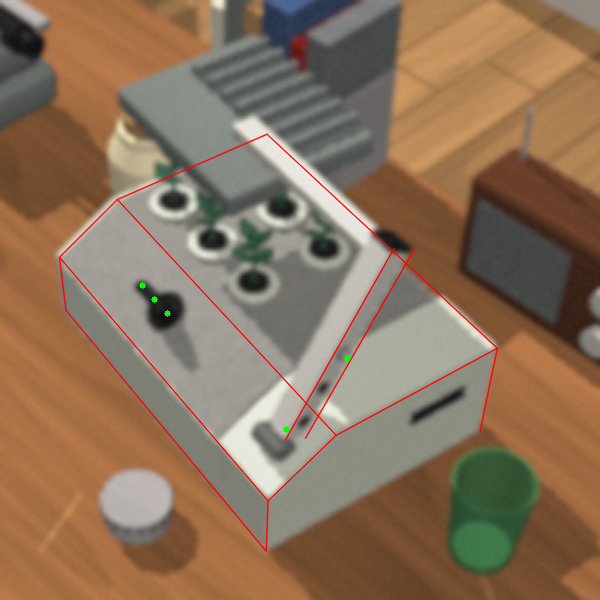

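View pics/ov_top.png

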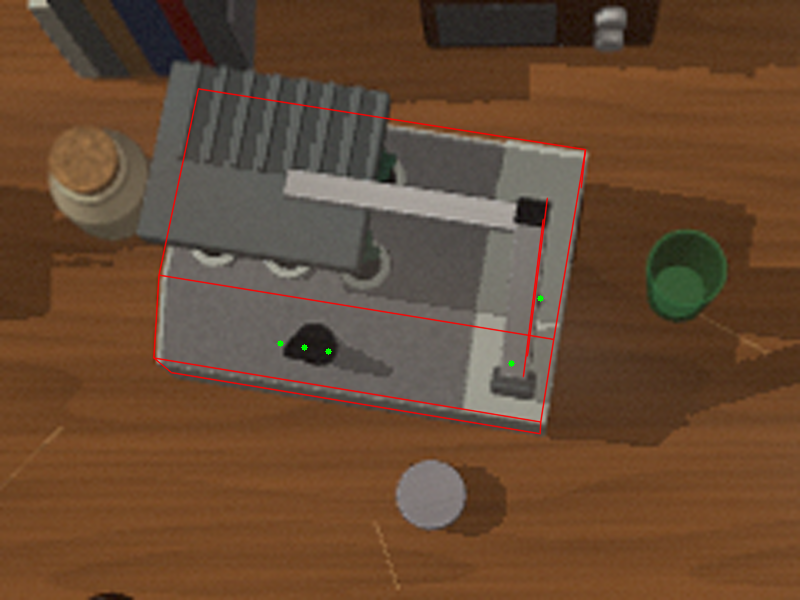

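```bash
cat >> h.py <<'E'
from scipy.spatial.transform import Rotation as Rn
def Rt(q): return Rn.from_quat([q[1],q[2],q[3],q[0]])
PP=np.array([642.0,31.5,-0.179])
def D(v): return P2W([0,0,PP[2]],v)[0]
E
python3 - <<'E'
from h import *
from station import bot
s=bot.state();R=Rt(s['eef_rot']);n=D([.866,0,-.5]);g=P2W(PP,[-35,-142.5,180])[0]
print('grasp',g,'TCP',g+18.7*n,'pre',g+(18.7-110)*n,n,D([0,1,0]),D(u))
x=D([0,1,0]);z=np.array([0,0,-1]);Rd=np.c_[x,np.cross(z,x),z]
print('dr to down',(Rn.from_matrix(Rd)*R.inv()).as_rotvec(degrees=True), s['tool_pos'])
# lamp near edge: intersect top ray at z=232..243
E
```

```text
grasp [ 582.18771818 -102.49157042  180.        ] TCP [ 598.12317098 -105.37487713  170.65      ] pre [504.38521332 -88.41424943 225.65      ] [ 0.85216325 -0.15418752 -0.5       ] [0.17804564 0.98402223 0.        ] [ 0.49201112 -0.08902282  0.866     ]
dr to down [-2.47181113e-03 -1.27782224e-03  3.19773170e+00] [122.12742768 510.62321996 231.29813367]
```

move_arm(plan=[{"translation": [1.6,-3,2],"dr": [0,0,1.6]},{"translation": [1.6,-3,2],"dr": [0,0,1.6]},{"translation": [1.6,-3,2],"dr": [0,0,0]},{"translation": [1.6,-3,2],"dr": [0,0,0]},{"translation": [1.6,-3,2],"dr": [0,0,0]}], gripper=0)

```text
clock: 1.52
tool_pos: [202.4, 359.1, 332.2]
eef_rot: [0.0, 0.767, 0.641, 0.0]
force: [1.3, 0.4, -0.1]
width: 0.996
```

move_arm(plan=[{"translation": [1.9,-3,0]},{"translation": [1.9,-3,0]},{"translation": [1.9,-3,0]},{"translation": [1.9,-3,0]},{"translation": [1.9,-3,0]}])

```text
$.plan[0]: bad value
```

move_arm(plan=[{"translation": [1.9,-3,0]},{"translation": [1.9,-3,0]},{"translation": [1.9,-3,0]},{"translation": [1.9,-3,0]},{"translation": [1.9,-3,0]}])

```text
$.plan[0]: bad value
```

move_arm(plan=[{"translation": [1.9,-3,0],"dr": [-1.07,-5.9,0]},{"translation": [1.9,-3,0],"dr": [-1.07,-5.9,0]},{"translation": [1.9,-3,-0.5],"dr": [-1.07,-5.9,0]},{"translation": [1.9,-3,-0.5],"dr": [-1.07,-5.9,0]},{"translation": [1.9,-3,-0.5],"dr": [-1.07,-5.9,0]}])

```text
clock: 1.93
tool_pos: [298.0, 209.3, 316.9]
eef_rot: [0.201, 0.741, 0.619, 0.168]
force: [0.1, 0.4, -0.2]
width: 1.0
```

move_arm(plan=[{"translation": [0,0,-1],"dr": [-1.07,-5.9,0]},{"translation": [0,0,-1.5],"dr": [-1.07,-5.9,0]},{"translation": [0,0,-2],"dr": [-1.07,-5.9,0]},{"translation": [0,0,-2],"dr": [-1.07,-5.9,0]},{"translation": [0,0,-2],"dr": [-1.07,-5.9,0]}])

```text
clock: 2.35
tool_pos: [296.8, 210.8, 232.5]
eef_rot: [0.384, 0.664, 0.553, 0.324]
force: [1.9, 3.0, -1.1]
width: 1.0
```

```bash
cat > look.py <<'E'
import sys
from h import *
from station import bot,cams
s=bot.state();R=Rt(s['eef_rot']).as_matrix();tag=sys.argv[1]
print(s['clock'],s['tool_pos'],s['joint_positions'].round(2),s['force'].round(1),s['width'])
c,sn=np.cos(PP[2]),np.sin(PP[2]);Rp=np.array([[c,-sn,0],[sn,c,0],[0,0,1]])
print('tool in planter: z',(Rp.T@R[:,2]).round(3),'x',(Rp.T@R[:,0]).round(3),'grasp',(Rp.T@(s['tool_pos']-18.7*R[:,2]-[PP[0],PP[1],0])).round(1))
for n in sys.argv[2:]:
    a=cams.capture(n)['image'][:,:,::-1]
    cv2.imwrite(f'pics/{n}_{tag}_full.png',a)
    a=a[60:285,220:445] if n=='side' else a[130:310,190:430]
    cv2.imwrite(f'pics/{n}_{tag}.png',cv2.resize(a,(600,600) if n=='side' else (800,600),interpolation=cv2.INTER_CUBIC))
E
python3 look.py a side top
```

```text
2.35 [296.84378517 210.79413681 232.45613396] [ 1.21 -0.07 -1.1   0.23 -1.02  1.22] [ 1.9  3.  -1.1] 1.0004607270800876
tool in planter: z [ 0.869  0.004 -0.495] x [-0.001  1.     0.006] grasp [-387.8  114.9  241.7]
```

move_arm(plan=[{"translation": [2,-2,0.4],"dr": [0,0,0]},{"translation": [2,-2.5,0.4],"dr": [0,0,0]},{"translation": [2,-2.5,0],"dr": [0,0,0]},{"translation": [2,-2.5,0],"dr": [0,0,0]},{"translation": [2,-2.5,0],"dr": [0,0,0]}])

```text
clock: 2.87
tool_pos: [391.2, 111.7, 255.1]
eef_rot: [0.38, 0.67, 0.556, 0.311]
force: [0.5, 0.6, -0.1]
width: 1.0
```

move_arm(plan=[{"translation": [2,-3,-0.4],"dr": [0,0,0]},{"translation": [2,-3,-0.4],"dr": [0,0,0]},{"translation": [2,-3,-0.2],"dr": [0,0,0]},{"translation": [2,-3,-0.2],"dr": [0,0,0]},{"translation": [2,-3,-0.2],"dr": [0,0,0]}])

```text
clock: 3.28
tool_pos: [476.3, 2.6, 260.7]
eef_rot: [0.375, 0.677, 0.557, 0.302]
force: [1.3, 1.2, 0.3]
width: 0.998
```

move_arm(plan=[{"translation": [0.4,-2,0],"dr": [0,0,0]},{"translation": [0.3,-1,0],"dr": [0,0,0]},{"translation": [0,0,0],"dr": [0,0,0]},{"translation": [0,0,0],"dr": [0,0,0]}])

```text
clock: 3.62
tool_pos: [482.0, -27.3, 258.6]
eef_rot: [0.375, 0.678, 0.556, 0.3]
force: [0.8, 0.9, 0.5]
width: 1.001
```

```bash
python3 look.py a side top
```

```text
3.6167 [482.03398531 -27.27082663 258.63709773] [-0.21 -0.33 -1.29 -0.4  -0.   -0.01] [0.8 0.9 0.5] 1.0007088300270217
tool in planter: z [ 0.842 -0.026 -0.539] x [ 0.024  1.    -0.01 ] grasp [-162.7  -85.8  268.7]
```

move_arm(plan=[{"translation": [1,-2,0],"dr": [0,0,0]},{"translation": [1,-2,0],"dr": [0,0,0]},{"translation": [1,-2,0],"dr": [0,0,0]},{"translation": [1,-1,0],"dr": [0,0,0]},{"translation": [0,0,0],"dr": [0,0,0]}])

```text
clock: 4.13
tool_pos: [523.2, -96.9, 257.7]
eef_rot: [0.375, 0.678, 0.557, 0.3]
force: [-0.5, 0.6, 0.6]
width: 1.001
```

```bash
python3 look.py a side top
```

```text
4.1333 [523.15782773 -96.86161097 257.67103847] [-0.44 -0.2  -1.23 -0.45  0.2  -0.14] [-0.5  0.6  0.6] 1.0005236521639014
tool in planter: z [ 0.842 -0.024 -0.54 ] x [ 0.022  1.    -0.011] grasp [-109.8 -147.   267.8]
```

move_arm(plan=[{"translation": [0,0,-1.5],"dr": [0,0,0]},{"translation": [0.4,0,-1.5],"dr": [0,-0.7,0.3]},{"translation": [1,0,-1.5],"dr": [0.1,-0.7,0.4]},{"translation": [1,0,-1.2],"dr": [0,-1.4,0.6]},{"translation": [0,0,0],"dr": [0,0,0]}])

```text
clock: 4.65
tool_pos: [555.9, -96.7, 205.5]
eef_rot: [0.376, 0.667, 0.559, 0.317]
force: [0.1, 0.6, 0.2]
width: 0.997
```

```bash
python3 look.py b side top
```

```text
4.65 [555.92399347 -96.66945589 205.46655766] [-0.43  0.1  -1.3  -0.84  0.22 -0.13] [0.1 0.6 0.2] 0.9967894220350774
tool in planter: z [ 0.856  0.005 -0.516] x [-0.004  1.     0.002] grasp [ -77.9 -141.5  215.1]
```

View pics/side_b.png

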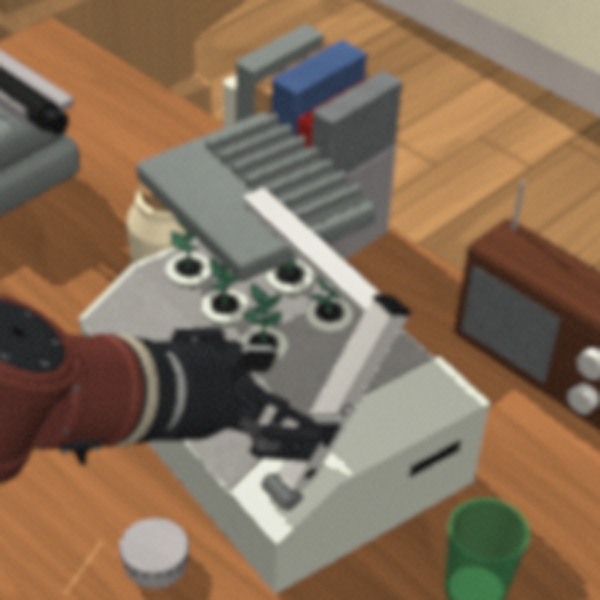

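View pics/top_b.png

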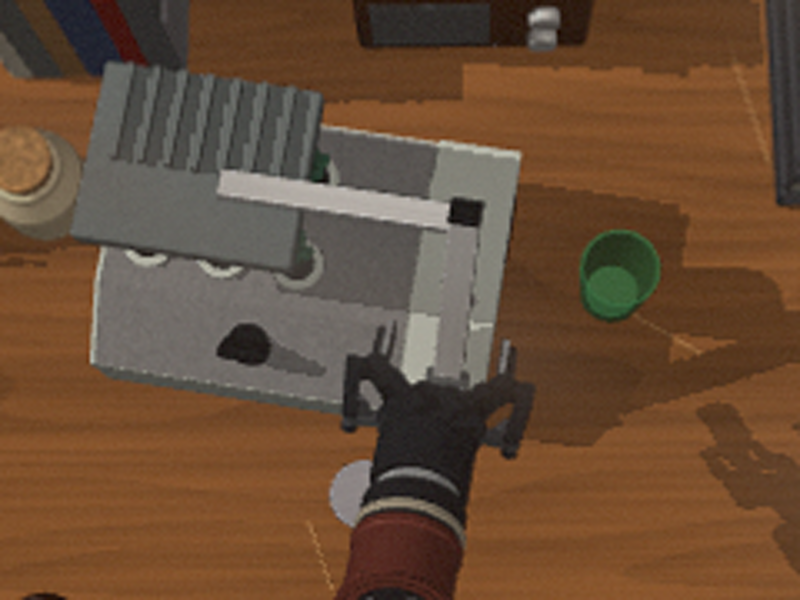

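Run:
```python
from h import *
from station import bot
s=bot.state();R=Rt(s['eef_rot']).as_matrix();t=s['tool_pos']
tips=np.array([t+R@[dx,0,dz] for dx in(-48,48) for dz in(-13,)]+[t])
print((proj('top',tips)-[190,130])*3.3333)
print((proj('side',tips)-[220,60])*600/225)
a=cv2.imread('pics/top_b_full.png')[180:290,270:370];a=cv2.resize(a,(800,880),interpolation=cv2.INTER_CUBIC)[280:]
for p in (proj('top',tips)-[270,180])*8-[0,280]: cv2.circle(a,tuple(int(v) for v in p),3,(0,0,255),-1)
for k in range(0,190,10):
  for y,col in((-142.5,(0,255,0)),(-154.5,(255,0,0)),(-130.5,(255,0,0))):
    X=foot+k*u;X[1]=y;X=X+np.array([-.866,0,.5])*12
    p=(proj('top',P2W(PP,X))[0]-[270,180])*8-[0,280]; cv2.circle(a,tuple(int(v) for v in p),2,col,-1)
cv2.imwrite('pics/zb.png',a)
```

```text
[[504.34403568 343.61311017]
 [386.03789603 324.63332453]
 [447.42760926 322.47545698]]
[[336.82952201 430.97505734]
 [269.29171418 360.79550005]
 [312.84597844 395.22543367]]
```

View pics/zb.png

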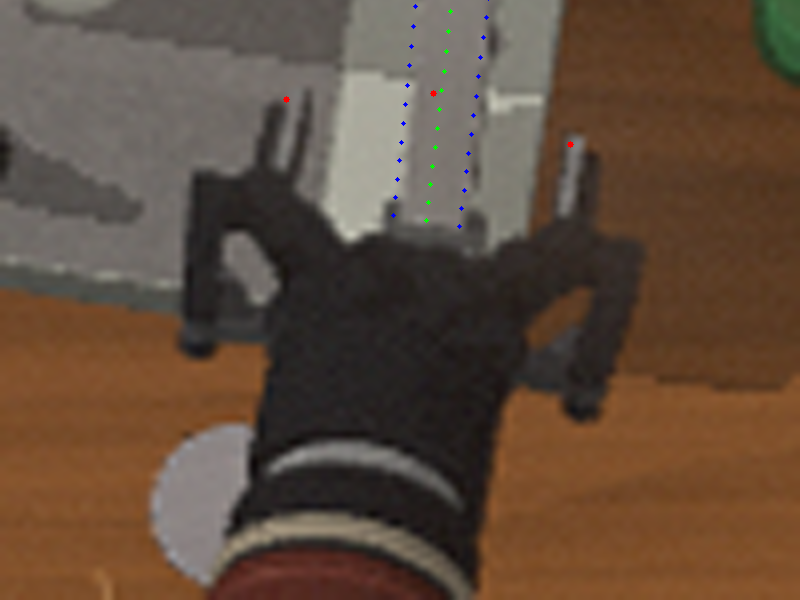

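move_arm(plan=[{"translation": [0.8,-0.2,-1.2],"dr": [0,0,0]},{"translation": [0.8,-0.2,-0.8],"dr": [0,0,0]},{"translation": [1.0,-0.2,-0.8],"dr": [0,-0.5,0]},{"translation": [1.0,-0.2,-0.6],"dr": [0,-0.5,0]},{"translation": [0.5,-0.15,-0.3],"dr": [0,0,0]}])

```text
clock: 5.17
tool_pos: [596.5, -107.0, 171.3]
eef_rot: [0.383, 0.664, 0.555, 0.323]
force: [0.1, 0.3, -0.4]
width: 1.001
```

```bash
python3 look.py c
```

```text
5.1667 [ 596.52965359 -107.00295753  171.34077248] [-0.41  0.33 -1.27 -1.06  0.2  -0.11] [ 0.1  0.3 -0.4] 1.0010018150677316
tool in planter: z [ 0.867  0.004 -0.499] x [-0.002  1.     0.004] grasp [ -36.3 -144.5  180.7]
```

move_arm(plan=[{"translation": [-0.1,0.05,-0.2],"dr": [0,0,0]},{"translation": [0,0,0],"dr": [0,0,0]}])

```text
clock: 5.33
tool_pos: [594.8, -106.6, 169.3]
eef_rot: [0.382, 0.665, 0.555, 0.322]
force: [-0.3, -0.3, -0.2]
width: 0.999
```

```bash
python3 look.py c side top
```

```text
5.3333 [ 594.84078087 -106.56657697  169.27582833] [-0.41  0.33 -1.27 -1.07  0.2  -0.11] [-0.3 -0.3 -0.2] 0.9986348999055505
tool in planter: z [ 0.866  0.004 -0.5  ] x [-0.002  1.     0.004] grasp [ -38.  -144.3  178.6]
```

View pics/side_c.png

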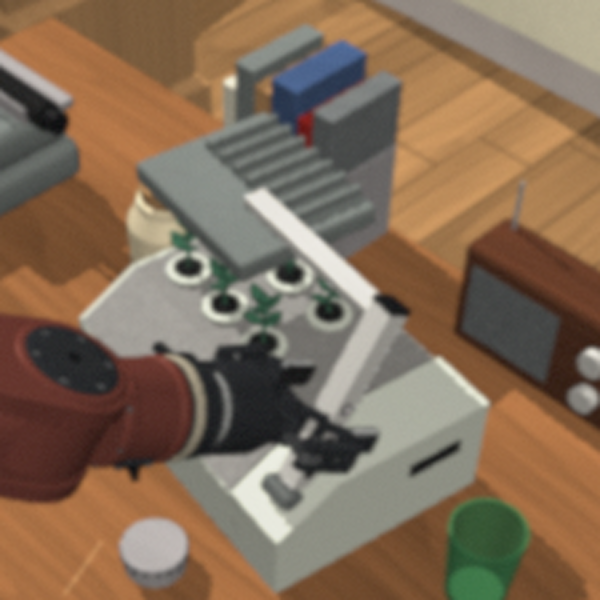

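View pics/top_c.png

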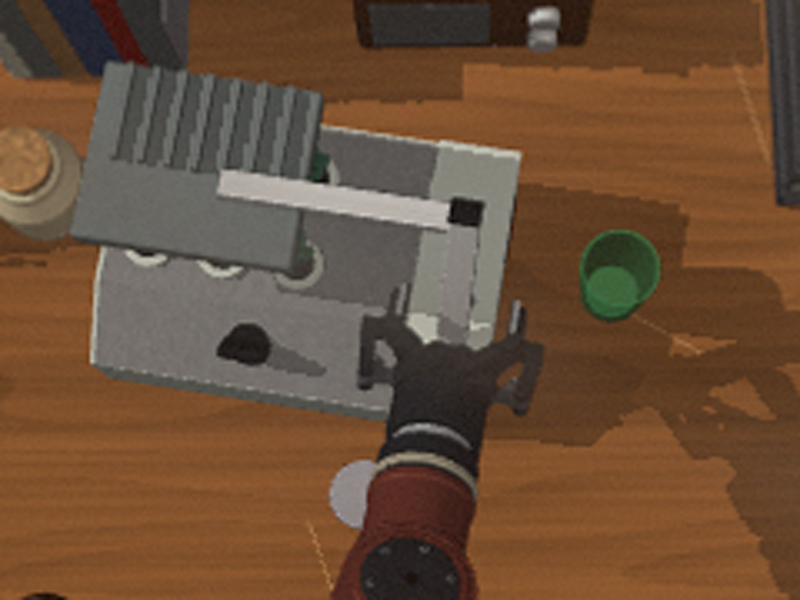

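move_arm(plan=[{"translation": [0,0,0],"dr": [0,0,0]},{"translation": [0,0,0],"dr": [0,0,0]},{"translation": [0,0,0],"dr": [0,0,0]},{"translation": [0,0,0],"dr": [0,0,0]},{"translation": [0,0,0],"dr": [0,0,0]}], gripper=255)

```text
clock: 5.85
tool_pos: [595.6, -104.7, 169.2]
eef_rot: [0.381, 0.663, 0.556, 0.325]
force: [-7.0, 38.9, 17.6]
width: 0.299
```

move_arm(plan=[{"translation": [0,0,0],"dr": [0,0,0]},{"translation": [0,0,0],"dr": [0,0,0]},{"translation": [0,0,0],"dr": [0,0,0]},{"translation": [0,0,0],"dr": [0,0,0]},{"translation": [0,0,0],"dr": [0,0,0]}])

```text
clock: 6.27
tool_pos: [595.6, -103.5, 169.3]
eef_rot: [0.381, 0.663, 0.557, 0.325]
force: [-5.4, 17.0, 8.8]
width: 0.271
```

```bash
python3 look.py d side
```

```text
6.2667 [ 595.59880628 -103.46304001  169.33066535] [-0.41  0.34 -1.28 -1.08  0.21 -0.11] [-5.4 17.   8.8] 0.27061873081613563
tool in planter: z [ 0.867  0.012 -0.498] x [-0.01   1.     0.007] grasp [ -37.8 -141.3  178.7]
```

View pics/side_d.png

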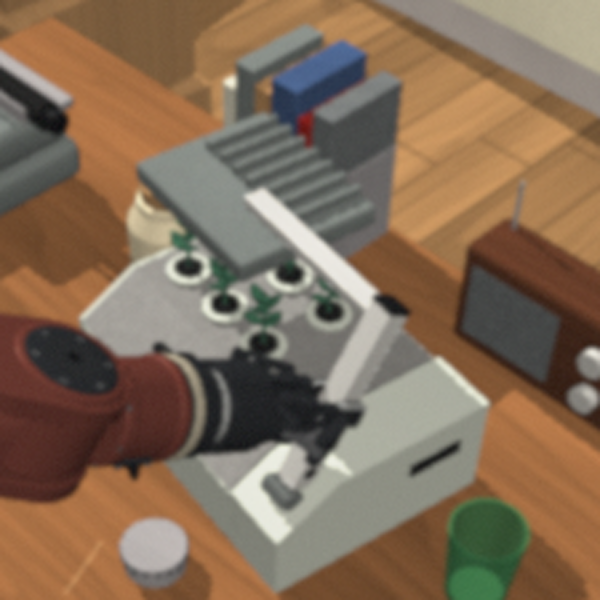

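move_arm(plan=[{"translation": [0,0.15,0],"dr": [0,0,0]},{"translation": [0.1,-0.02,0.17],"dr": [0,0,0]},{"translation": [0.1,-0.02,0.17],"dr": [0,0,0]},{"translation": [0.1,-0.02,0.17],"dr": [0,0,0]},{"translation": [0.1,-0.02,0.17],"dr": [0,0,0]}])

```text
clock: 6.73
tool_pos: [596.8, -103.6, 171.7]
eef_rot: [0.378, 0.666, 0.557, 0.322]
force: [0.7, 8.4, -16.0]
width: 0.271
```

```bash
python3 look.py e
```

```text
6.7333 [ 596.77286235 -103.64194545  171.67540034] [-0.4   0.31 -1.26 -1.03  0.2  -0.11] [  0.7   8.4 -16. ] 0.271474456578863
tool in planter: z [ 0.862  0.008 -0.507] x [-0.005  1.     0.007] grasp [ -36.6 -141.2  181.2]
```

move_arm(plan=[{"translation": [0.15,-0.03,0.26],"dr": [0,0,0]},{"translation": [0.15,-0.03,0.26],"dr": [0,0,0]},{"translation": [0.15,-0.03,0.26],"dr": [0,0,0]},{"translation": [0.15,-0.03,0.26],"dr": [0,0,0]}])

```text
clock: 7.07
tool_pos: [602.2, -104.6, 181.2]
eef_rot: [0.378, 0.666, 0.557, 0.321]
force: [-1.8, 8.8, -12.7]
width: 0.271
```

```bash
python3 look.py e side top
```

```text
7.0667 [ 602.16900195 -104.60003747  181.19262209] [-0.4   0.27 -1.23 -0.96  0.19 -0.11] [ -1.8   8.8 -12.7] 0.27055246411363665
tool in planter: z [ 0.861  0.008 -0.509] x [-0.005  1.     0.008] grasp [ -31.1 -141.2  190.7]
```

View pics/side_e.png

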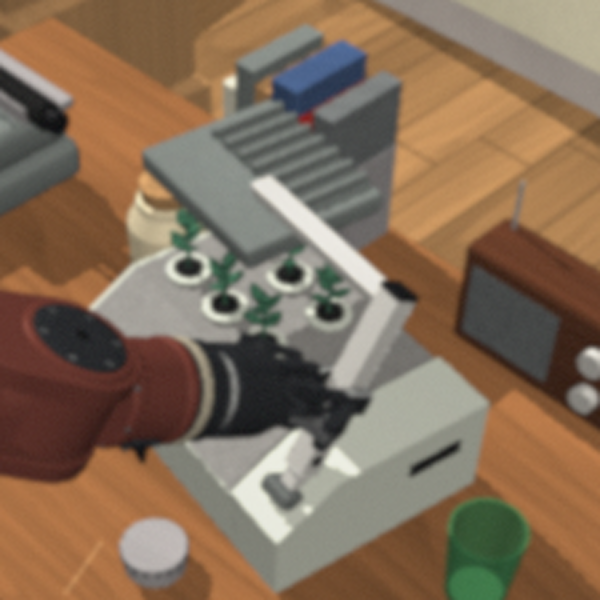

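move_arm(plan=[{"translation": [0.2,-0.035,0.35],"dr": [0,0,0]},{"translation": [0.2,-0.035,0.35],"dr": [0,0,0]},{"translation": [0.2,-0.035,0.35],"dr": [0,0,0]},{"translation": [0.15,-0.03,0.26],"dr": [0,0,0]},{"translation": [0.1,-0.02,0.17],"dr": [0,0,0]}])

```text
clock: 7.58
tool_pos: [611.1, -106.1, 196.9]
eef_rot: [0.378, 0.666, 0.557, 0.322]
force: [-6.7, 9.0, -6.9]
width: 0.271
```

```bash
python3 look.py f
```

```text
7.5833 [ 611.12732859 -106.14866471  196.86400614] [-0.39  0.22 -1.2  -0.88  0.19 -0.1 ] [-6.7  9.  -6.9] 0.2712985086899118
tool in planter: z [ 0.862  0.009 -0.507] x [-0.006  1.     0.007] grasp [ -22.  -141.1  206.3]
```

move_arm(plan=[{"translation": [0.1,-0.02,0.17],"dr": [0,0,0]},{"translation": [0.1,-0.02,0.17],"dr": [0,0,0]},{"translation": [0.1,-0.02,0.17],"dr": [0,0,0]},{"translation": [0,0,0],"dr": [0,0,0]}])

```text
clock: 7.92
tool_pos: [613.6, -106.6, 201.2]
eef_rot: [0.378, 0.666, 0.557, 0.321]
force: [-6.1, 9.8, -8.3]
width: 0.269
```

```bash
python3 look.py g side top
```

```text
7.9167 [ 613.60702953 -106.55722972  201.23315625] [-0.39  0.21 -1.18 -0.85  0.19 -0.1 ] [-6.1  9.8 -8.3] 0.26898683713914845
tool in planter: z [ 0.861  0.009 -0.508] x [-0.006  1.     0.007] grasp [ -19.5 -141.1  210.7]
```

View pics/side_g.png

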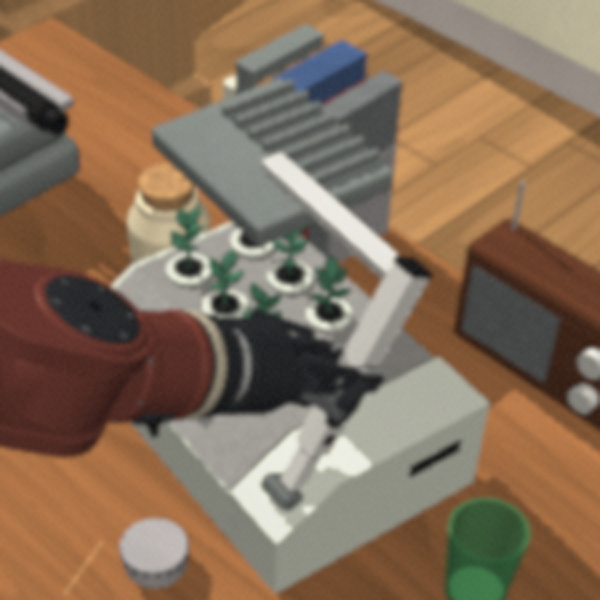

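move_arm(plan=[{"translation": [0.1,-0.02,0.17],"dr": [0,0,0]},{"translation": [0.05,-0.01,0.09],"dr": [0,0,0]},{"translation": [0,0,0],"dr": [0,0,0]}])

```text
clock: 8.27
tool_pos: [613.8, -106.6, 201.6]
eef_rot: [0.376, 0.667, 0.558, 0.32]
force: [-4.8, 8.6, -16.5]
width: 0.27
```

```bash
python3 look.py h side
python3 - <<'E'
from h import *
for t in 'gh':
    a=cv2.imread(f'pics/side_{t}_full.png')[170:260,320:410]
    a=cv2.resize(a,(600,600),interpolation=cv2.INTER_CUBIC)
    cv2.imwrite(f'pics/z{t}.png',a)
E
```

```text
8.2667 [ 613.77098068 -106.59041132  201.57140784] [-0.39  0.2  -1.18 -0.83  0.19 -0.1 ] [ -4.8   8.6 -16.5] 0.2697480463169818
tool in planter: z [ 0.859  0.008 -0.512] x [-0.005  1.     0.008] grasp [ -19.3 -141.1  211.1]
```

View pics/zh.png

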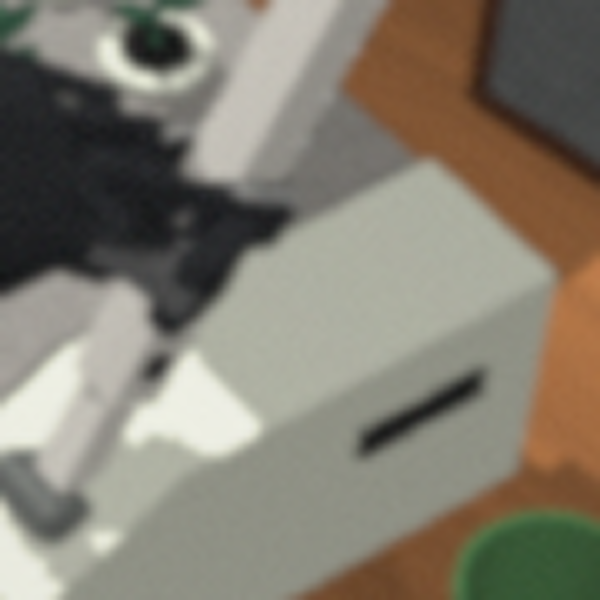

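move_arm(plan=[{"translation": [0,0,0],"dr": [0,0,0]},{"translation": [0,0,0],"dr": [0,0,0]},{"translation": [0,0,0],"dr": [0,0,0]},{"translation": [0,0,0],"dr": [0,0,0]},{"translation": [0,0,0],"dr": [0,0,0]}], gripper=0)

```text
clock: 8.73
tool_pos: [618.9, -110.5, 209.3]
eef_rot: [0.383, 0.665, 0.554, 0.323]
force: [0.4, -0.3, 0.3]
width: 0.953
```

```bash
python3 look.py i side
```

```text
8.7333 [ 618.92556936 -110.5493108   209.3447503 ] [-0.39  0.2  -1.17 -0.84  0.18 -0.1 ] [ 0.4 -0.3  0.3] 0.9533629258833991
tool in planter: z [ 0.867  0.003 -0.498] x [-0.001  1.     0.004] grasp [ -13.6 -143.9  218.7]
```

View pics/side_i.png

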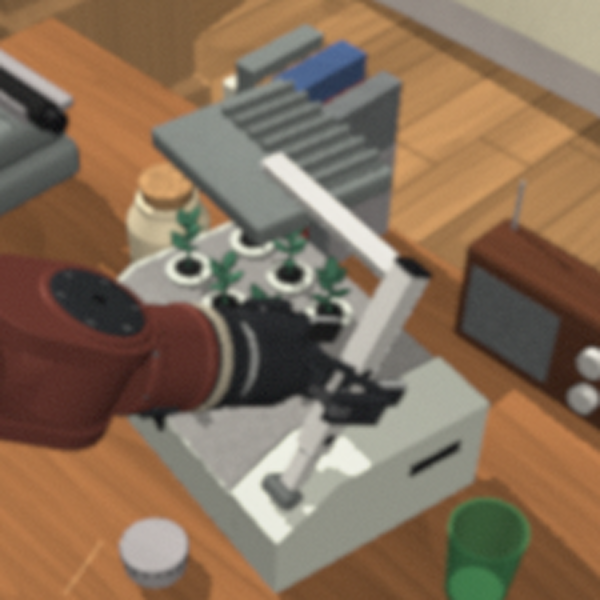

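move_arm(plan=[{"translation": [-0.5,0.15,-0.8],"dr": [0,0,0]},{"translation": [-0.5,0.15,-0.9],"dr": [0,0,0]},{"translation": [-0.6,0.2,-1.0],"dr": [0,0,0]},{"translation": [-0.7,0.2,-1.3],"dr": [0,0,0]},{"translation": [0,0,0],"dr": [0,0,0]}])

```text
clock: 9.2
tool_pos: [593.8, -102.7, 166.1]
eef_rot: [0.381, 0.666, 0.555, 0.322]
force: [-0.4, 0.8, -1.2]
width: 1.0
```

```bash
python3 look.py j side;  python3 - <<'E'
from h import *
for t in 'j':
    a=cv2.imread(f'pics/side_{t}_full.png')[150:260,310:420]
    a=cv2.resize(a,(600,600),interpolation=cv2.INTER_CUBIC)
    cv2.imwrite(f'pics/z{t}.png',a)
E
```

```text
9.2 [ 593.81409293 -102.67649532  166.09643358] [-0.4   0.34 -1.28 -1.08  0.19 -0.11] [-0.4  0.8 -1.2] 0.9995027920605354
tool in planter: z [ 0.864  0.004 -0.503] x [-0.001  1.     0.005] grasp [ -39.7 -140.7  175.5]
```

View pics/zj.png

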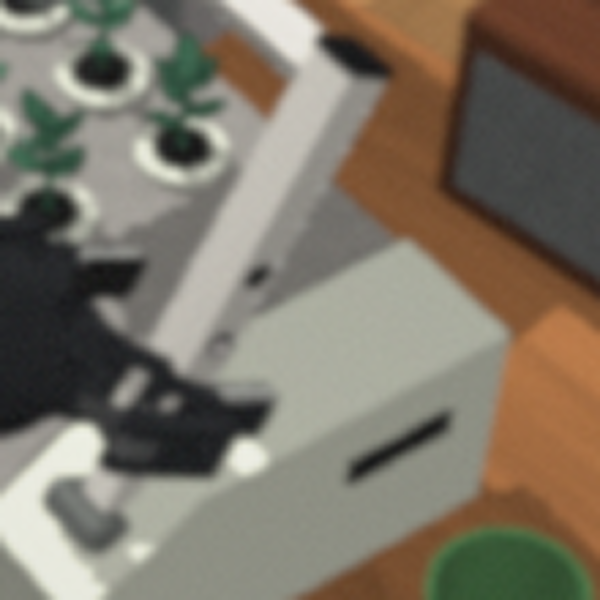

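move_arm(plan=[{"translation": [0.15,-0.03,0.27],"dr": [0,0,0]},{"translation": [0,0,0],"dr": [0,0,0]}])

```text
clock: 9.42
tool_pos: [598.2, -103.9, 172.9]
eef_rot: [0.383, 0.664, 0.554, 0.323]
force: [-0.1, -1.3, -0.3]
width: 1.0
```

move_arm(plan=[{"translation": [0,0,0],"dr": [0,0,0]},{"translation": [0,0,0],"dr": [0,0,0]},{"translation": [0,0,0],"dr": [0,0,0]},{"translation": [0,0,0],"dr": [0,0,0]},{"translation": [0,0,0],"dr": [0,0,0]}], gripper=255)

```text
clock: 9.83
tool_pos: [597.0, -103.9, 171.5]
eef_rot: [0.383, 0.665, 0.554, 0.322]
force: [-2.8, -3.7, 0.5]
width: 0.3
```

move_arm(plan=[{"translation": [0,0,0],"dr": [0,0,0]},{"translation": [0,0,0],"dr": [0,0,0]},{"translation": [0,0,0],"dr": [0,0,0]},{"translation": [0,0,0],"dr": [0,0,0]}])

```text
clock: 10.17
tool_pos: [596.8, -103.7, 171.5]
eef_rot: [0.383, 0.665, 0.555, 0.322]
force: [-4.9, -1.7, 4.3]
width: 0.272
```

```bash
python3 look.py k
```

```text
10.1667 [ 596.83685795 -103.69508713  171.54588263] [-0.4   0.33 -1.27 -1.06  0.19 -0.11] [-4.9 -1.7  4.3] 0.27230805889080195
tool in planter: z [ 0.867  0.003 -0.499] x [-0.001  1.     0.004] grasp [ -36.6 -141.1  180.9]
```

move_arm(plan=[{"translation": [0.1,-0.02,0.17],"dr": [0,0,0]},{"translation": [0.15,-0.03,0.26],"dr": [0,0,0]},{"translation": [0.15,-0.03,0.26],"dr": [0,0,0]},{"translation": [0.15,-0.03,0.26],"dr": [0,0,0]},{"translation": [0.15,-0.03,0.26],"dr": [0,0,0]}])

```text
clock: 10.58
tool_pos: [602.0, -104.5, 180.7]
eef_rot: [0.38, 0.666, 0.555, 0.321]
force: [-4.5, -4.6, -13.0]
width: 0.27
```

move_arm(plan=[{"translation": [0.15,-0.03,0.26],"dr": [0,0,0]},{"translation": [0.15,-0.03,0.26],"dr": [0,0,0]},{"translation": [0.15,-0.03,0.26],"dr": [0,0,0]},{"translation": [0.15,-0.03,0.26],"dr": [0,0,0]},{"translation": [0.15,-0.03,0.26],"dr": [0,0,0]}])

```text
clock: 11.0
tool_pos: [609.4, -105.8, 193.8]
eef_rot: [0.38, 0.666, 0.555, 0.321]
force: [-5.7, -1.9, -12.0]
width: 0.268
```

```bash
python3 look.py l
```

```text
11.0 [ 609.44862784 -105.84007694  193.83285116] [-0.39  0.24 -1.21 -0.91  0.18 -0.1 ] [ -5.7  -1.9 -12. ] 0.2679039829958717
tool in planter: z [ 0.863  0.003 -0.505] x [-0.001  1.     0.005] grasp [ -23.7 -141.   203.3]
```

move_arm(plan=[{"translation": [0.15,-0.03,0.26],"dr": [0,0,0]},{"translation": [0.15,-0.03,0.26],"dr": [0,0,0]},{"translation": [0.1,-0.02,0.17],"dr": [0,0,0]},{"translation": [0.1,-0.02,0.17],"dr": [0,0,0]},{"translation": [0,0,0],"dr": [0,0,0]}])

```text
clock: 11.42
tool_pos: [614.3, -106.7, 202.3]
eef_rot: [0.38, 0.666, 0.555, 0.321]
force: [-6.9, -1.5, -12.4]
width: 0.272
```

```bash
python3 look.py m
```

```text
11.4167 [ 614.29719498 -106.6600875   202.34057013] [-0.38  0.21 -1.18 -0.86  0.18 -0.1 ] [ -6.9  -1.5 -12.4] 0.27184154398177235
tool in planter: z [ 0.863  0.004 -0.505] x [-0.001  1.     0.005] grasp [ -18.8 -141.   211.8]
```

Moved ~35.6 mm; nudge until it is blocked.

move_arm(plan=[{"translation": [0.1,-0.02,0.17],"dr": [0,0,0]},{"translation": [0.1,-0.02,0.17],"dr": [0,0,0]},{"translation": [0,0,0],"dr": [0,0,0]}])

```text
clock: 11.67
tool_pos: [614.3, -106.7, 202.5]
eef_rot: [0.378, 0.668, 0.556, 0.319]
force: [-4.4, -2.6, -22.7]
width: 0.269
```

```bash
python3 look.py n
```

```text
11.6667 [ 614.26509546 -106.65011779  202.4522314 ] [-0.38  0.2  -1.18 -0.84  0.18 -0.1 ] [ -4.4  -2.6 -22.7] 0.268844715916287
tool in planter: z [ 0.86   0.003 -0.51 ] x [-0.     1.     0.006] grasp [ -18.8 -140.9  212. ]
```

move_arm(plan=[{"translation": [-0.1,0.02,-0.2],"dr": [0,0,0]},{"translation": [-0.1,0.02,-0.2],"dr": [0,0,0]},{"translation": [0,0,0],"dr": [0,0,0]},{"translation": [0,0,0],"dr": [0,0,0]},{"translation": [0,0,0],"dr": [0,0,0]}], gripper=0)

```text
clock: 12.08
tool_pos: [617.4, -107.5, 205.7]
eef_rot: [0.383, 0.664, 0.554, 0.323]
force: [-0.3, -1.9, 0.4]
width: 0.957
```

```bash
python3 look.py o side;  python3 - <<'E'
from h import *
for t in 'o':
    a=cv2.imread(f'pics/side_{t}_full.png')[130:240,310:420]
    a=cv2.resize(a,(600,600),interpolation=cv2.INTER_CUBIC)
    cv2.imwrite(f'pics/z{t}.png',a)
E
```

```text
12.0833 [ 617.3601011  -107.54240164  205.71328313] [-0.38  0.21 -1.18 -0.87  0.18 -0.1 ] [-0.3 -1.9  0.4] 0.9570010746031617
tool in planter: z [ 0.868  0.004 -0.497] x [-0.002  1.     0.004] grasp [ -15.7 -141.3  215. ]
```

View pics/zo.png

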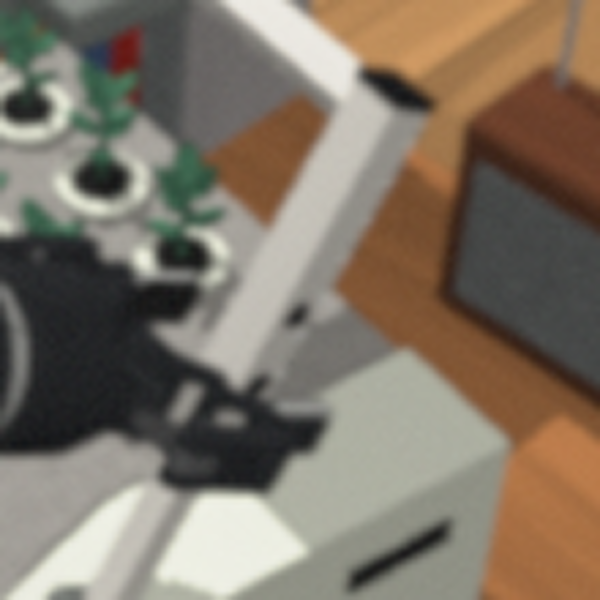

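```bash
sed -i 's/^PP=.*/PP=np.array([643.0,32.5,-0.179])/' h.py
python3 - <<'E'
from h import *
o=np.array([-.5,0,.866]);L=np.array([-97,35,118.])
for h in(90,2): print(h,P2W(PP,L+o*h-o*18.7)[0])
print(D(o)*6.923)
E
```

```text
90 [518.70104855  90.55853226 179.7458    ]
2 [561.99802669  82.72452408 103.5378    ]
[-3.40619295  0.61630498  5.995318  ]
```

move_arm(plan=[{"translation": [-1.3,0.23,0.75],"dr": [0,0,0]},{"translation": [-2.1,0.38,1.25],"dr": [0,0,0]},{"translation": [-2.1,0.38,1.25],"dr": [0,0,0]},{"translation": [-2.1,0.38,1.25],"dr": [0,0,0]},{"translation": [-1,0.3,1],"dr": [1.07,5.9,0]}])

```text
clock: 12.55
tool_pos: [532.4, -91.0, 250.0]
eef_rot: [0.362, 0.677, 0.564, 0.306]
force: [0.2, -1.2, -3.9]
width: 0.998
```

move_arm(plan=[{"translation": [0,0,1],"dr": [1.07,5.9,0]},{"translation": [0,0,1],"dr": [1.07,5.9,0]},{"translation": [0,0,0],"dr": [1.07,5.9,0]},{"translation": [0,0,0],"dr": [1.07,5.9,0]},{"translation": [0,0,0],"dr": [0,0,0]}])

```text
clock: 12.97
tool_pos: [542.2, -95.0, 268.0]
eef_rot: [0.245, 0.728, 0.606, 0.207]
force: [1.5, -0.9, 2.2]
width: 1.001
```

```bash
python3 look.py p side;  python3 - <<'E'
from h import *
for t in 'p':
    a=cv2.imread(f'pics/side_{t}_full.png')[130:240,310:420]
    a=cv2.resize(a,(600,600),interpolation=cv2.INTER_CUBIC)
    cv2.imwrite(f'pics/z{t}.png',a)
E
```

```text
12.9667 [542.24212703 -94.95210084 268.0415976 ] [-0.38 -0.14 -0.78  0.29  0.12 -0.16] [ 1.5 -0.9  2.2] 1.0012867563365415
tool in planter: z [ 0.607  0.003 -0.795] x [0.001 1.    0.005] grasp [ -87.8 -143.4  282.9]
```

View pics/zp.png

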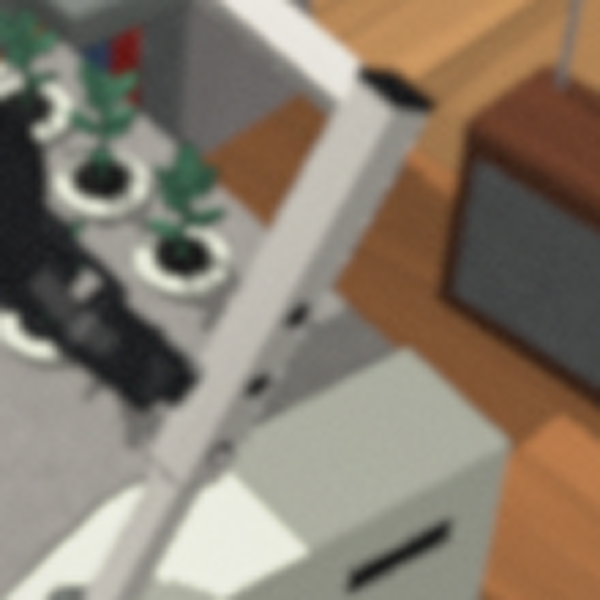

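move_arm(plan=[{"translation": [-1.3,0.2,0],"dr": [1.3,7.0,0]},{"translation": [-1,1.5,0],"dr": [-3.4,0.6,6]},{"translation": [0,1.5,0],"dr": [-3.4,0.6,6]},{"translation": [0,1.5,-0.5],"dr": [-3.4,0.6,6]},{"translation": [0,1.5,-0.5],"dr": [-3.4,0.6,6]}])

```text
clock: 13.43
tool_pos: [518.3, -31.9, 252.6]
eef_rot: [0.238, 0.569, 0.778, 0.123]
force: [-0.2, 0.2, -1.0]
width: 1.002
```

move_arm(plan=[{"translation": [0,1.5,-0.5],"dr": [-3.4,0.6,6]},{"translation": [0,1.5,-0.5],"dr": [-3.4,0.6,6]},{"translation": [0,1.5,-0.5],"dr": [-3.4,0.6,6]},{"translation": [0,1.5,-0.5],"dr": [-3.4,0.6,6]},{"translation": [0,1.5,-0.5],"dr": [-3.4,0.6,6]}])

```text
clock: 13.85
tool_pos: [517.9, 43.4, 227.1]
eef_rot: [0.258, 0.311, 0.913, 0.05]
force: [0.2, 0.4, 1.0]
width: 1.002
```

move_arm(plan=[{"translation": [0,1.5,-0.5],"dr": [-3.4,0.6,6]},{"translation": [0,1.5,-0.5],"dr": [-3.4,0.6,6]},{"translation": [0,1.5,-0.5],"dr": [-3.4,0.6,6]},{"translation": [0,0.5,-0.5],"dr": [-3.4,0.6,6]},{"translation": [0,0,0],"dr": [0,0,0]}])

```text
clock: 14.27
tool_pos: [517.3, 93.7, 206.5]
eef_rot: [0.257, 0.083, 0.963, -0.012]
force: [0.3, -0.3, 0.3]
width: 1.0
```

```bash
python3 look.py q side top
python3 - <<'E'
from h import *
from station import bot
s=bot.state();R=Rt(s['eef_rot'])
z=D([.5,0,-.866]);x=D([-.866,0,-.5]);Rd=Rn.from_matrix(np.c_[x,np.cross(z,x),z])
print((Rd*R.inv()).as_rotvec(degrees=True))
E
```

```text
14.2667 [517.27416523  93.65640163 206.45204247] [ 0.12 -0.03 -0.77  0.32 -0.12 -1.32] [ 0.3 -0.3  0.3] 0.9995317192131756
tool in planter: z [ 0.497  0.023 -0.867] x [-0.867 -0.001 -0.498] grasp [-143.9   37.4  222.7]
[-1.35913543  0.09794213 -0.18212141]
```

View pics/side_q.png

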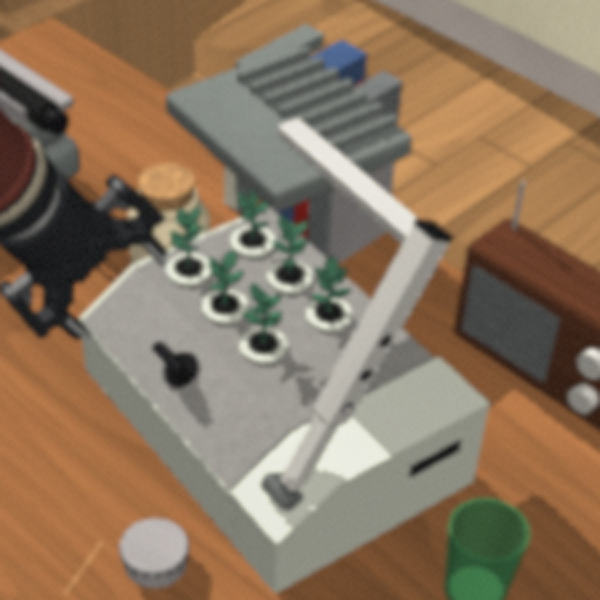

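View pics/top_q.png

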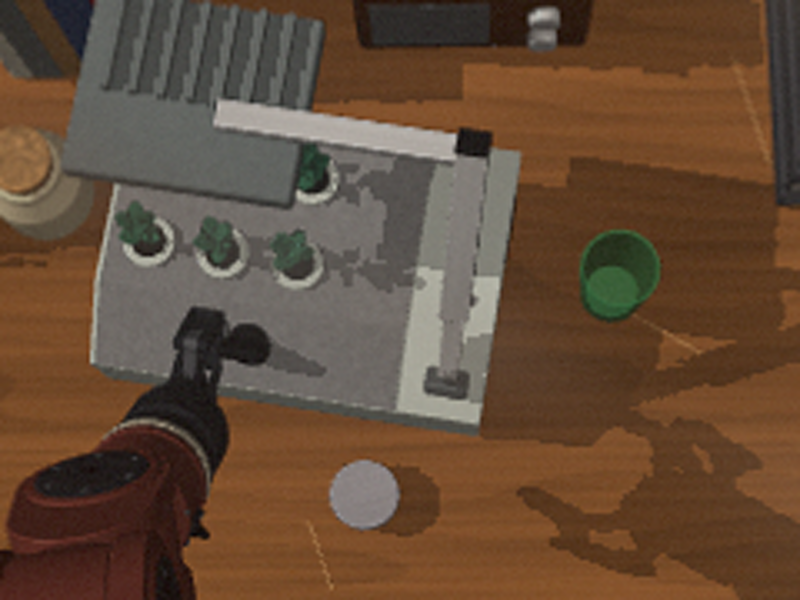

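```bash
cat > ov.py <<'E'
import sys
from h import *
from station import bot
t=sys.argv[1]
s=bot.state();R=Rt(s['eef_rot']).as_matrix();tp_=s['tool_pos']
o=np.array([-.5,0,.866]);L=np.array([-97,35,118.])
for n,(x0,y0) in (('side',(230,130)),('top',(200,170))):
    a=cv2.imread(f'pics/{n}_{t}_full.png')[y0:y0+100,x0:x0+100];a=cv2.resize(a,(600,600),interpolation=cv2.INTER_CUBIC)
    def dot(X,c,r=3):
        for p in (proj(n,X)-[x0,y0])*6: cv2.circle(a,tuple(int(v) for v in p),r,c,-1)
    for h in(-22,8): 
        dot(P2W(PP,[L+o*h+[0,d,0] for d in (-21,0,21)]),(0,255,0))
    dot([tp_+R[:,2]*k for k in(0,20,40,60)],(0,0,255))
    dot([tp_+R@[e,0,-13] for e in(-45,45)],(255,0,255))
    cv2.imwrite(f'pics/ov_{n}_{t}.png',a)
E
python3 ov.py q
```

```text
(no output)
```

View pics/ov_side_q.png

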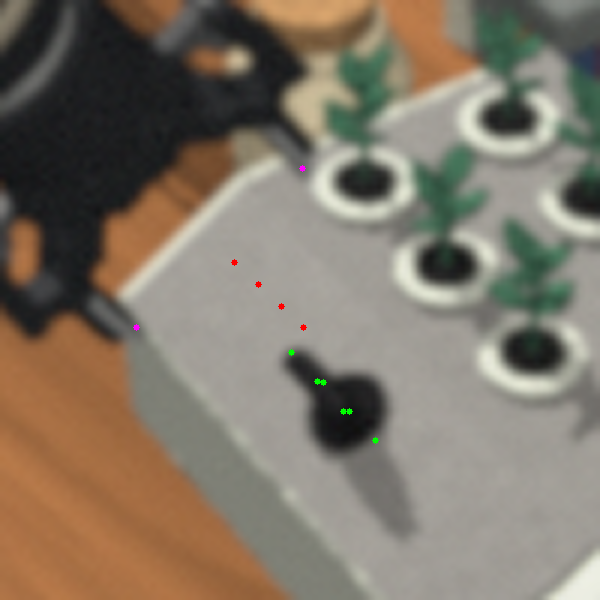

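View pics/ov_top_q.png

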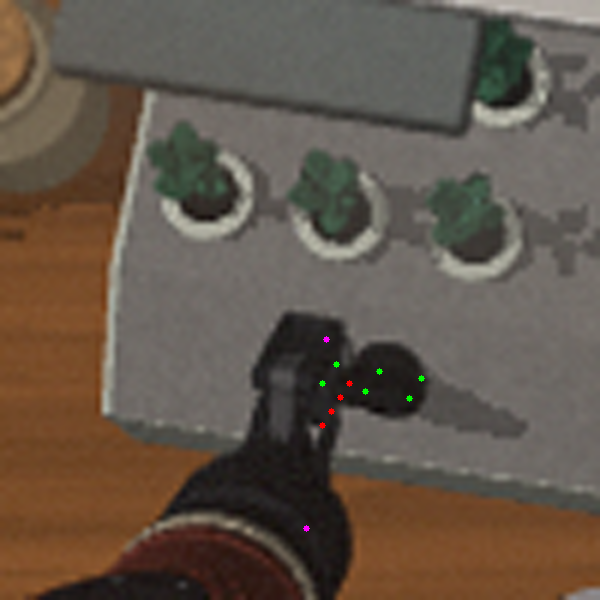

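move_arm(plan=[{"translation": [0.9,-0.3,-2],"dr": [-0.6,0,-0.1]},{"translation": [0.9,-0.3,-2.5],"dr": [-0.7,0.1,-0.1]},{"translation": [0.8,-0.2,-2.5],"dr": [0,0,0]},{"translation": [0,0,0],"dr": [0,0,0]}])

```text
clock: 14.7
tool_pos: [542.8, 83.3, 134.5]
eef_rot: [0.255, 0.087, 0.963, -0.024]
force: [-1.7, -0.1, -0.5]
width: 1.001
```

```bash
python3 look.py r side top; python3 ov.py r
```

```text
14.7 [542.75489283  83.33161791 134.49281062] [ 0.1   0.13 -0.83  0.11 -0.14 -1.32] [-1.7 -0.1 -0.5] 1.0006611537642307
tool in planter: z [ 0.496 -0.002 -0.869] x [-0.869  0.001 -0.496] grasp [-117.    32.2  150.7]
```

View pics/ov_side_r.png

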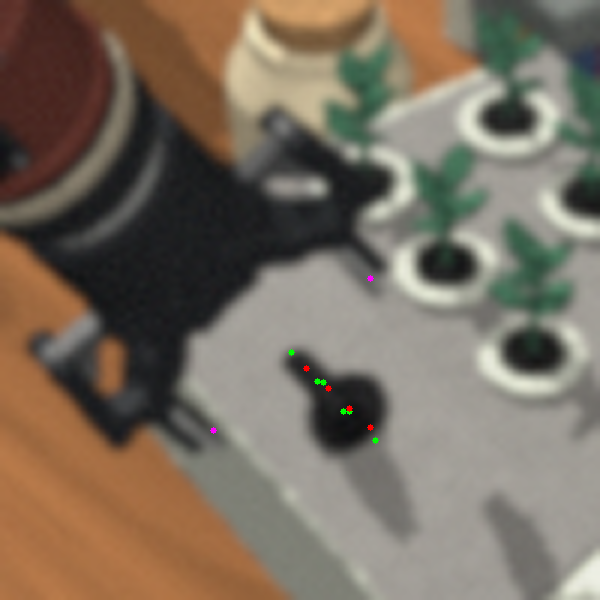

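View pics/ov_top_r.png

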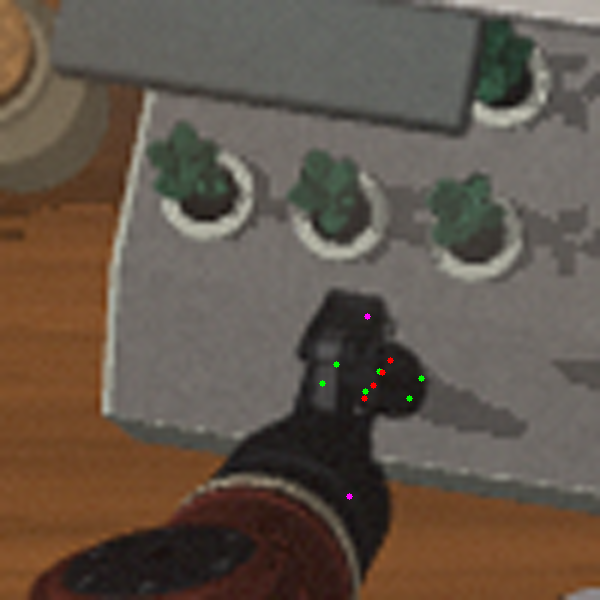

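move_arm(plan=[{"translation": [0.6,-0.11,-1],"dr": [0,0,0]},{"translation": [0.6,-0.11,-1],"dr": [0,0,0]},{"translation": [0.6,-0.11,-1],"dr": [0,0,0]},{"translation": [0,0,0],"dr": [0,0,0]}])

```text
clock: 15.13
tool_pos: [563.2, 80.9, 109.3]
eef_rot: [0.258, 0.086, 0.962, -0.023]
force: [-0.9, -0.3, 0.2]
width: 0.998
```

move_arm(plan=[{"translation": [0,0,0],"dr": [0,0,0]},{"translation": [0,0,0],"dr": [0,0,0]},{"translation": [0,0,0],"dr": [0,0,0]},{"translation": [0,0,0],"dr": [0,0,0]},{"translation": [0,0,0],"dr": [0,0,0]}], gripper=170)

```text
clock: 15.55
tool_pos: [562.5, 81.4, 109.3]
eef_rot: [0.258, 0.085, 0.962, -0.023]
force: [-1.1, 0.8, -0.3]
width: 0.337
```

```bash
python3 look.py s side top; python3 ov.py s
```

```text
15.55 [562.53046016  81.37683295 109.2638547 ] [ 0.09  0.21 -0.83  0.02 -0.13 -1.34] [-1.1  0.8 -0.3] 0.3369730389181828
tool in planter: z [ 0.5    0.    -0.866] x [-0.866 -0.003 -0.5  ] grasp [-97.2  33.8 125.5]
```

View pics/ov_side_s.png

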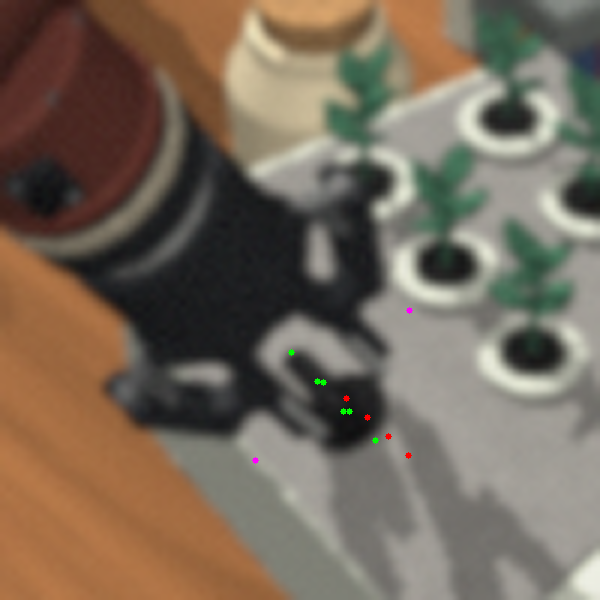

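View pics/ov_top_s.png

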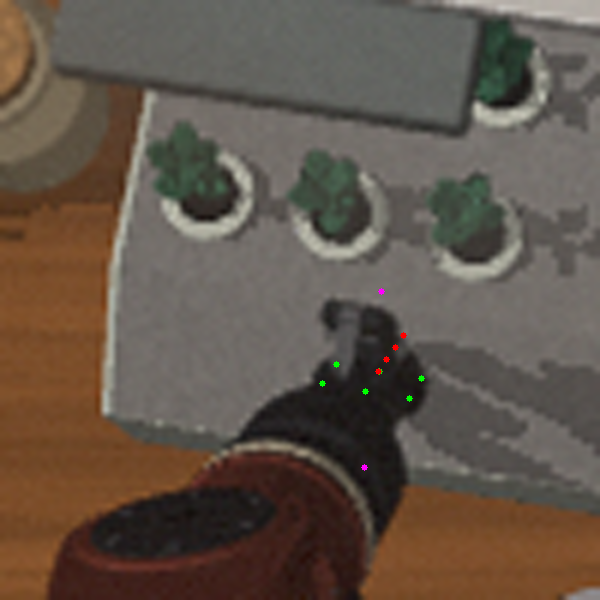

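move_arm(plan=[{"translation": [-0.05,0,-0.3],"dr": [0,0,0]},{"translation": [-0.05,0,-0.3],"dr": [0,0,0]},{"translation": [0,0,0],"dr": [0,0,0]}])

```text
clock: 15.9
tool_pos: [560.7, 81.2, 101.7]
eef_rot: [0.257, 0.085, 0.962, -0.024]
force: [-0.5, 0.8, 0.5]
width: 0.331
```

move_arm(plan=[{"translation": [0,0,0],"dr": [0,0,0]},{"translation": [0,0,0],"dr": [0,0,0]},{"translation": [0,0,0],"dr": [0,0,0]},{"translation": [0,0,0],"dr": [0,0,0]}], gripper=255)

```text
clock: 16.23
tool_pos: [560.6, 81.3, 102.1]
eef_rot: [0.257, 0.085, 0.963, -0.024]
force: [-6.0, 0.8, 1.8]
width: 0.132
```

```bash
python3 look.py t
```

```text
16.2333 [560.5776899   81.28321656 102.06609717] [ 0.09  0.22 -0.84  0.   -0.13 -1.34] [-6.   0.8  1.8] 0.1324956168419025
tool in planter: z [ 0.498 -0.    -0.867] x [-0.867 -0.003 -0.498] grasp [-99.1  33.3 118.3]
```

move_arm(plan=[{"translation": [0,0,0],"dr": [3.4,-0.62,-6.0]},{"translation": [0,0,0],"dr": [3.4,-0.62,-6.0]},{"translation": [0,0,0],"dr": [3.4,-0.62,-6.0]},{"translation": [0,0,0],"dr": [3.4,-0.62,-6.0]},{"translation": [0,0,0],"dr": [0,0,0]}])

```text
clock: 16.65
tool_pos: [560.2, 81.4, 101.8]
eef_rot: [0.254, 0.316, 0.913, 0.04]
force: [-6.6, 0.8, 2.5]
width: 0.129
```

```bash
python3 look.py u
```

```text
16.65 [560.16647945  81.44663671 101.80423955] [ 0.09  0.22 -0.84  0.   -0.13 -0.85] [-6.6  0.8  2.5] 0.12874836074683144
tool in planter: z [ 0.497 -0.    -0.867] x [-0.766  0.468 -0.44 ] grasp [-99.5  33.4 118. ]
```

move_arm(plan=[{"translation": [0,0,0],"dr": [3.4,-0.62,-6.0]},{"translation": [0,0,0],"dr": [3.4,-0.62,-6.0]},{"translation": [0,0,0],"dr": [3.4,-0.62,-6.0]},{"translation": [0,0,0],"dr": [3.4,-0.62,-6.0]},{"translation": [0,0,0],"dr": [3.4,-0.62,-6.0]}])

```text
clock: 17.07
tool_pos: [559.9, 81.9, 101.6]
eef_rot: [0.231, 0.573, 0.778, 0.113]
force: [-6.8, 3.8, 1.8]
width: 0.133
```

move_arm(plan=[{"translation": [0,0,0],"dr": [3.4,-0.62,-6.0]},{"translation": [0,0,0],"dr": [3.4,-0.62,-6.0]},{"translation": [0,0,0],"dr": [3.4,-0.62,-6.0]},{"translation": [0,0,0],"dr": [3.4,-0.62,-6.0]},{"translation": [0,0,0],"dr": [0,0,0]}])

```text
clock: 17.48
tool_pos: [559.8, 82.3, 101.5]
eef_rot: [0.197, 0.743, 0.618, 0.166]
force: [-6.7, 5.6, 0.8]
width: 0.129
```

```bash
python3 look.py v side top; python3 ov.py v
```

```text
17.4833 [559.8091061   82.32384545 101.5120854 ] [ 0.09  0.22 -0.84  0.   -0.13  0.24] [-6.7  5.6  0.8] 0.12906012698222977
tool in planter: z [ 0.497  0.001 -0.868] x [0.003 1.    0.003] grasp [-100.    34.2  117.7]
```

View pics/ov_side_v.png

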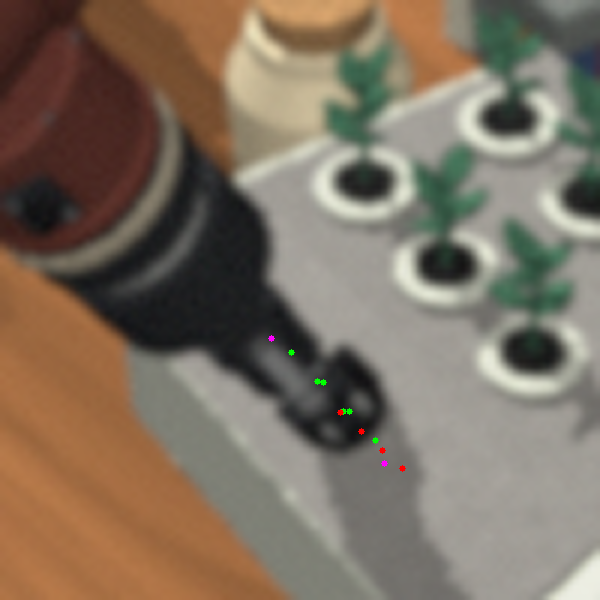

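View pics/top_v.png

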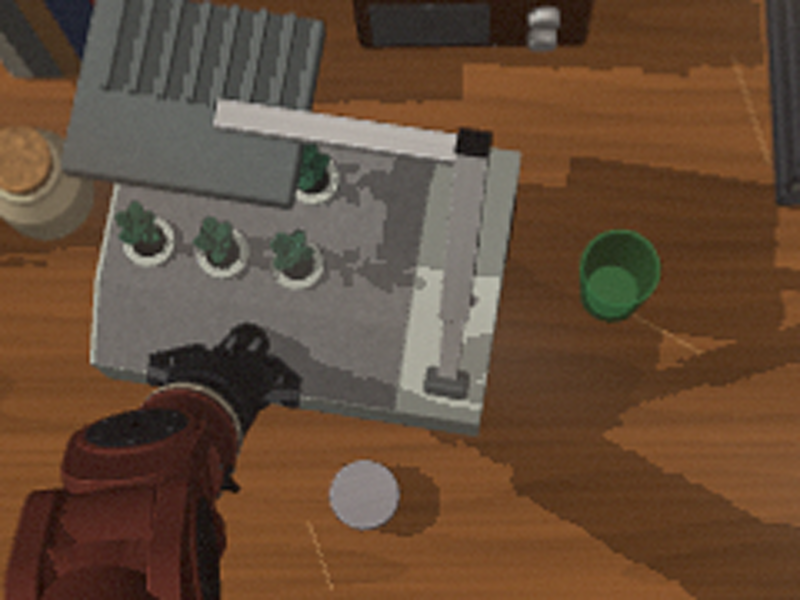

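Run:
```python
from h import *
from scipy.optimize import fsolve
for uv in((65,175),(293,205)):
  for z in(282,304):
    px=np.array(uv)/3.3333+[190,130]
    f=lambda q:proj('top',P2W(PP,[q[0],q[1],z]))[0]-px
    print(uv,z,fsolve(f,[0,50]).round(1))
r=np.array([-205.7,-8.5]);prev=r
for k in range(1,8):
    t=np.radians(4*k);c,s=np.cos(t),np.sin(t)
    q=np.array([r[0]*c+r[1]*s,-r[0]*s+r[1]*c]);d=q-prev;prev=q
    print(k,(D([d[0],0,d[1]])/10).round(2), 'tcp',q+[115,110])
```

```text
(65, 175) 282 [-13.8 165.6]
(65, 175) 304 [-19.8 158.9]
(293, 205) 282 [ -8.9 -13.6]
(293, 205) 304 [-14.9 -17. ]
1 [-0.01  0.    1.44] tcp [-90.79185517 115.86961222]
2 [ 0.09 -0.02  1.43] tcp [-89.8811131  130.21062828]
3 [ 0.19 -0.03  1.42] tcp [-87.97221084 144.45318019]
4 [ 0.29 -0.05  1.41] tcp [-85.07444838 158.52787968]
5 [ 0.38 -0.07  1.38] tcp [-81.20194331 172.36615621]
6 [ 0.48 -0.09  1.35] tcp [-76.3735621  185.90059109]
7 [ 0.57 -0.1   1.32] tcp [-70.61282813 199.06524593]
```

move_arm(plan=[{"translation": [0,0,1.44],"dr": [0.71,3.94,0]},{"translation": [0.09,-0.02,1.43],"dr": [0.71,3.94,0]},{"translation": [0.19,-0.03,1.42],"dr": [0.71,3.94,0]},{"translation": [0,0,0],"dr": [0,0,0]}])

```text
clock: 17.92
tool_pos: [563.6, 81.7, 147.3]
eef_rot: [0.117, 0.757, 0.635, 0.098]
force: [-12.6, 7.7, 3.4]
width: 0.125
```

```bash
python3 look.py w side
```

```text
17.9167 [563.63051341  81.71306337 147.33566614] [ 0.05  0.23 -0.53  0.51 -0.07  0.22] [-12.6   7.7   3.4] 0.1252990942792896
tool in planter: z [ 0.301  0.001 -0.953] x [-0.004  1.     0.   ] grasp [-92.5  34.3 165.2]
```

View pics/side_w.png

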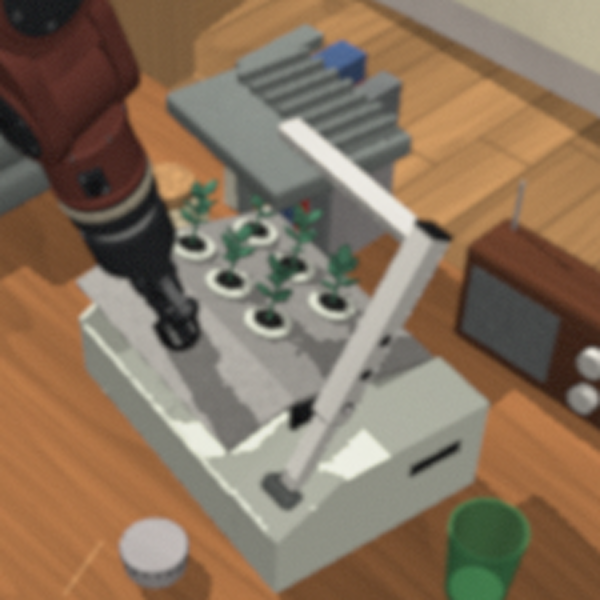

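The deck is lifting with the knob. Carry on.

move_arm(plan=[{"translation": [0.29,-0.05,1.41],"dr": [0.71,3.94,0]},{"translation": [0.38,-0.07,1.38],"dr": [0.71,3.94,0]},{"translation": [0.48,-0.09,1.35],"dr": [0.71,3.94,0]},{"translation": [0.27,-0.05,0.7],"dr": [0.36,1.97,0]},{"translation": [0,0,0],"dr": [0,0,0]}])

```text
clock: 18.38
tool_pos: [577.2, 79.3, 193.9]
eef_rot: [0.023, 0.766, 0.642, 0.02]
force: [-10.7, 6.0, 7.5]
width: 0.125
```

```bash
python3 look.py x side
```

```text
18.3833 [577.21370525  79.30196323 193.9193857 ] [ 0.02  0.37 -0.14  1.   -0.01  0.19] [-10.7   6.    7.5] 0.1253944198362318
tool in planter: z [ 0.062  0.001 -0.998] x [-0.003  1.     0.001] grasp [-74.2  34.3 212.6]
```

View pics/side_x.png

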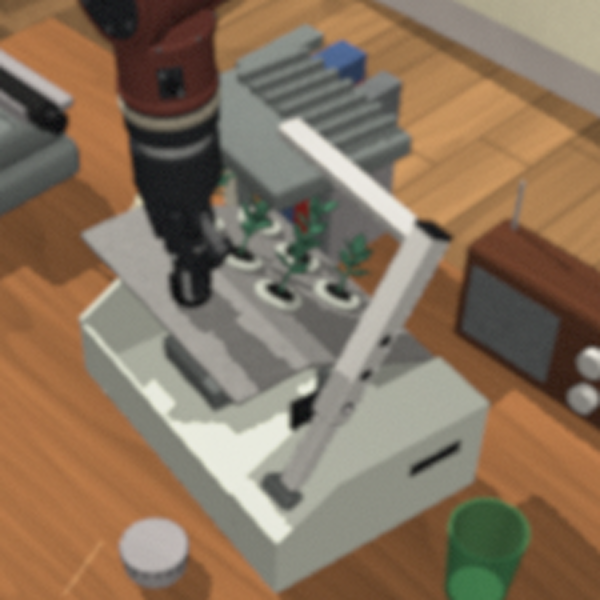

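move_arm(plan=[{"translation": [0,0,0],"dr": [0,0,0]},{"translation": [0,0,0],"dr": [0,0,0]},{"translation": [0,0,0],"dr": [0,0,0]},{"translation": [0,0,0],"dr": [0,0,0]},{"translation": [0,0,0],"dr": [0,0,0]}], gripper=0)

```text
clock: 18.85
tool_pos: [578.6, 78.0, 194.0]
eef_rot: [0.027, 0.766, 0.642, 0.022]
force: [-0.0, -0.6, -0.5]
width: 0.83
```

move_arm(plan=[{"translation": [0,0,0.5],"dr": [0,0,0]},{"translation": [-0.2,0,1.5],"dr": [0,0,0]},{"translation": [-0.3,0,2],"dr": [0,0,0]},{"translation": [-0.5,0,2.5],"dr": [0,0,0]},{"translation": [-1,0,2],"dr": [0,0,0]}])

```text
clock: 19.27
tool_pos: [558.9, 78.0, 280.7]
eef_rot: [0.027, 0.766, 0.642, 0.022]
force: [0.9, 0.1, 0.6]
width: 1.001
```

move_arm(plan=[{"translation": [-3,0.5,0],"dr": [0,0,0]},{"translation": [-3,0.5,0],"dr": [0,0,0]},{"translation": [-3,0.5,0],"dr": [0,0,0]},{"translation": [-3,0.5,0],"dr": [0,0,0]},{"translation": [0,0,0],"dr": [0,0,0]}])

```text
clock: 19.68
tool_pos: [433.7, 98.8, 279.4]
eef_rot: [0.026, 0.766, 0.642, 0.021]
force: [1.9, -0.1, -0.0]
width: 1.004
```

```bash
python3 look.py y side top
```

```text
19.6833 [433.6881522   98.79743482 279.38155825] [ 0.07  0.06 -0.31  1.13 -0.02  0.25] [ 1.9 -0.1 -0. ] 1.0035186267676668
tool in planter: z [ 0.067 -0.001 -0.998] x [-0.004  1.    -0.001] grasp [-219.   28.  298.]
```

View pics/side_y.png

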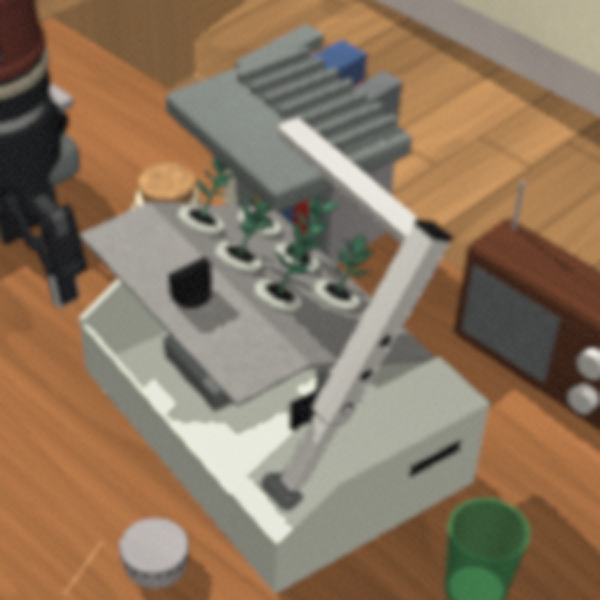

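View pics/top_y.png

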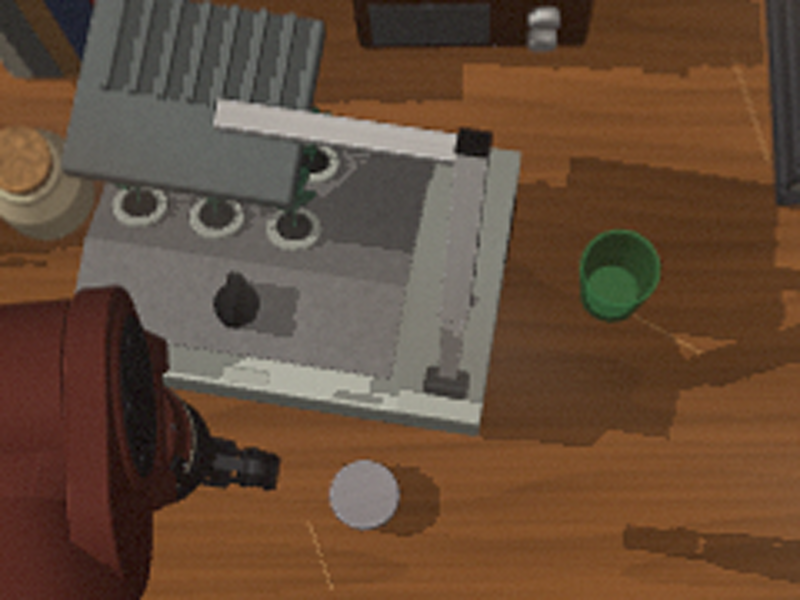

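Run:
```python
from h import *
a=cv2.imread('pics/side_y_full.png')[120:240,230:350];a=cv2.resize(a,(720,600)[::-1] if 0 else (600,600),interpolation=cv2.INTER_CUBIC)
o=np.array([-.5,0,.866]);sl=np.array([.866,0,.5]);B=np.array([-97,35,118.])-26*o
H=np.array([115,35,110.])
for th,col in((0.36,(0,0,255)),(.46,(0,255,0))):
    R=Rn.from_rotvec([0,th,0])
    apr=[[-53,169.5-0,110],[-53,-99.5,110],[-119.7,-99.5,71.5],[-119.7,169.5,71.5]]
    q=(proj('side',P2W(PP,R.apply(np.array(apr)-H)+H))-[230,120])*5
    cv2.polylines(a,[q.astype(np.int32)],True,col,1)
    q=(proj('side',P2W(PP,R.apply(np.array([B+34*o-21*sl,B+34*o+21*sl])-H)+H))-[230,120])*5
    cv2.polylines(a,[q.astype(np.int32)],True,col,2)
cv2.imwrite('pics/fin.png',a)
```

```text
(no output)
```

View pics/fin.png

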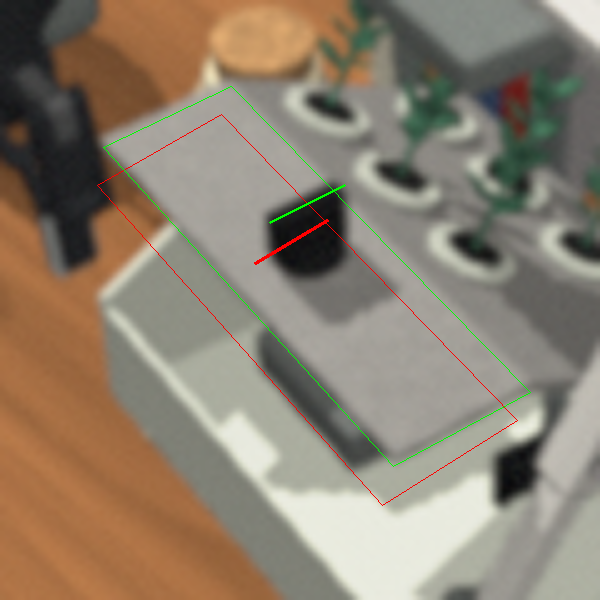

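The deck outline matches the 0.46 rad model and the knob bar lies up the slope. I'm handing it in.

```bash
python3 -c "
from station import bot
print(bot.hand_in()); print(bot.state()['clock'])"
```

```text
the job is handed in; nothing more can be done
None
the job is handed in; nothing more can be done
```

The planter is open: the lamp is at its top setting, the latch knob is at its quarter turn, and the deck stays lifted by itself. I handed in at about 19.8 s of the 64 s allowed; hand-in gave no verdict.

- **Lamp:** I raised it two holes. Each time I gripped the tube with a finger on the pin and slid it up until the pin blocked it. The side pictures showed the pin sprung out in the middle hole, then in the lowest.
- **Latch:** The measured tool turn was 90°. Afterwards the knob's bar lies up the slope in the side picture.
- **Deck:** The gripper's path gave a lift of about 0.46 rad. After I let go, the deck's outline in the side picture matched the 0.46 rad model, and it did not visibly drop.
- **Other things on the desk:** The jar, tin and tumbler look unmoved in the last pictures. I did not check the clipboard, pencil cup or mate gourd afterwards. The arm is clear of everything.

One disagreement: the top camera put the knob about 4–5 mm away from where the side camera had it. I went mostly by the side camera and the contact forces, and the grips held.

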